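# Make up a spindle kit and a gauging kit from bearing stock

## Robot

A 6-joint arm with a two-finger parallel gripper is mounted at the origin on the work surface. World frame = base frame: x ahead of the robot, y to its left, z up, the work surface at z = 0. Lengths are in m, angles in rad, forces in N, time in s.
With the tool pointing down it reaches from about 0.375 to 0.9 m from the base axis. Payload 3.1 kg.
Tool frame: the origin (TCP) lies midway between the tips of the shut fingers; the grasp point (between the pads) lies 19 mm behind it; z points along the fingers, x is the direction in which the jaws open and shut, and the axes are right-handed (so a half turn about z gives the same grasp; the last joint's range is limited). The gripper opens to 87 mm and grips with 3 to 60 N. Pads are 19 mm wide; open, the fingers measure 117 mm over their backs; the gripper's body (75 mm by 190 mm) begins 51 mm behind the grasp point.
Start: joints at [-1.288, 0.527, 1.433, -0, 1.181, -0.178], TCP at [0.278, -0.56, 0.223] pointing down, gripper open.
Joint ranges: [-3.08, 3.08], [-0.75, 2.2], [0.22, 2.44], [-1.43, 4.57], [0, 2.65], [-2.85, 2.85]. Speed limits (rad/s): [2.79, 2.79, 3.14, 3.14, 3.14, 3.14].

## Interface

Orientations are given as a unit quaternion [x, y, z, w].
In Python, from rig import * gives the robot as it stands.
- The arm moves only by the tool drive_tool, never from a script. Its argument "plan" is a list of rows, each an object with "offset": the shift along the tool's x, y, z in cm, a list of three; "delta_rot": the turn, a rotation vector about the tool's x, y, z in degrees, a list of three; "jaw": the finger opening in cm, from 0 to 8.7. In form: [{"offset": [dx, dy, dz], "delta_rot": [wx, wy, wz], "jaw": jaw}, ...]. A call has exactly 8 rows; each row is the pose to reach, as a shift and turn from the pose commanded when the call began, along the tool's axes at that moment; what a row does not reach only later rows make up. A row lasts 1/12 s, in which the tool goes at most 41.7 mm and 7.16 degrees, less where a joint would pass 70% of its speed; a pose out of reach is approached as far as the arm can. A call with a gripper value outside its range is refused whole. The fingers move at their own pace and stop on an object; "squeeze" is the grip in N (left out, the last holds). Time passes only in rows, so rows that repeat a pose let the fingers close, or fill a call up. It gives the time, the measured TCP pose, the force and the opening at its end, in the units of the state.
- get_obs(): the state, without advancing time (a new reading comes with each control period).
- camera(name): name is "scene" or "top"; returns the picture (400x640x3 uint8, red, green, blue); there is no depth.
- calibration(name): a dict with "K" (3x3 intrinsics, pixels), "distortion" ([k1, k2, p1, p2, k3] as OpenCV has them; the pictures are not rectified), "pose" (4x4, takes a point from camera to world coordinates). Camera axes: x right, y down, z forward; pixel columns grow to the right and rows downward; lengths in m; the calibration is good to about 2 mm. A picture is of the moment at which its call begins. calibration takes no time and is no camera call.
- hand_in(): hands the job in, once; it reports no verdict.
The state is a dict: "time": time; "q": joint angles; "joint_velocities": joint speeds; "joint_torque": joint torques, N m; "position": TCP position; "tool_rot": TCP orientation; "ft_force": force on the tool from outside, world axes, zero at the start; "moment": the same for the moment, N m; "grip_width": finger opening in m.
Only numpy, scipy, OpenCV 4.12 (cv2) and the standard library are available. Lean on these libraries where they do the work, as an engineer would, in place of code of your own. Each camera call takes 0.05 s, during which the arm holds its last target.

## Task

Make up the two kits: in the long tray the two small bearings flat in the end pockets and the spacer sleeve on end in the middle one; in the short tray the large bearing flat in the big pocket and the plug gauge, drawn out of its tight cutout in the gauge case, standing handle up in the small pocket. Set every part down on its pocket floor without dropping or batting it, and leave the column of finished rings where it stands.

Things in the scene. Friction and masses are not known exactly. Their poses are not given: they have to be found in the camera images.
- bearing_a: Small ball bearing lying flat on the bench: steel, black seal, 40 mm outside diameter, 22 mm high, 17 mm bore (too small for a finger), 0.12 kg. Origin: centre of its underside, z up. Identical to bearing_b; the two are interchangeable.
- bearing_b: The other small ball bearing, identical to bearing_a: 40 mm outside diameter, 22 mm high. Origin: centre of its underside, z up.
- bearing_large: Large ball bearing lying flat on the bench: steel, black seal, 56 mm outside diameter, 24 mm high, 20 mm bore, 0.28 kg. Origin: centre of its underside, z up.
- sleeve: Spacer sleeve, a plain aluminium tube standing on end: 28 mm outside diameter, 20 mm bore, 38 mm high, 0.07 kg. Origin: centre of its underside, z up.
- plug_gauge: Steel plug gauge, 0.22 kg, upright: foot 30 mm dia, 34 mm high, above it a black round handle 16 mm dia, 32 mm long (66 mm in all). Origin: centre of underside, z up. At the start it stands 6 mm above the bench, 22 mm deep in the gauge case's cutout, whose springy cheeks grip it by friction: it comes out with a straight upward pull of about 5 to 10 N over 22 mm; small wiggles are fine.
- gauge_case: Gauge case, fixed to the bench: grey rim and dark foam block, 94 mm along its x, 118 mm along its y, top at 28 mm, with one 34 x 34 mm cutout at its centre. Origin: centre of its underside, z up. Stays empty at the end.
- long_tray: Cream kit tray, three equal pockets in a row along its y, fixed: 68 mm (x) by 196 mm (y). Walls 4 mm thick, top 10 mm above the bench; floor top at 3 mm. Pockets 60 x 60 mm, centres at x = 0, y = -64, 0, +64 mm. Origin: centre of underside, z up. Hold parts with the fingertips 9 mm or more above their underside and the fingers clear the walls.
- short_tray: Cream kit tray, two unequal pockets, fixed: 86 mm (x) by 144 mm (y). Walls 4 mm thick, top 10 mm above the bench; floor top at 3 mm. Big pocket 78 x 78 mm, centre at x = 0, y = -29 mm; small pocket 78 mm (x) by 54 mm (y), centre at x = 0, y = +41 mm. Origin: centre of underside, z up.
- ring_column: Bystander: loose column of seven finished steel rings, 52 mm in diameter, 70 mm high, at the far left of the bench. Origin: centre of underside, z up. Leave it alone. (Also about: a yellow bin of rings, 70 mm high, at the far right corner, and a 280 mm tall grey comparator stand well to the right of the robot.)
Not all that is in view belongs to the job. What is shaped like the bearing_large but turquoise is not meant. Leave any red look-alike of the short_tray alone.

How it is judged:
By the outcome, as a careful person would: the job done as asked, in the order asked, and still so for the second after the job is handed in, with the robot touching nothing.
It also fails if it takes over 120 s, if anything falls off the work surface, if the arm or the gripper's body presses on something with over 40 N, if the wrist force passes 120 N, or if a joint passes its speed limit or range.

## Working session

There is one attempt and no reset: what is moved stays moved. The work goes in short steps, Python scripts to look and compute and a tool call to move; the robot and the scene stay as the last step left them, time stands still between calls to the robot, and variables do not carry over. Pictures are saved under pics/ and viewed, and the job is handed in when it is done.

Besides the shell and the picture viewer there is one more tool, called after "Emit:" by a JSON object that holds its "op" and its "data". drive_tool: Moves the arm, as the interface text tells. Its arguments: {"type":"object","properties":{"plan":{"type":"array","items":{"type":"object","properties":{"offset":{"type":"array","items":{"type":"number"}},"delta_rot":{"type":"array","items":{"type":"number"}},"jaw":{"type":"number"}}}},"squeeze":{"type":"number"}},"required":["plan"]}

```bash
mkdir -p pics; ls; python3 - <<'E'
from rig import *
import cv2
o=get_obs();print(o)
for n in("scene","top"):
    cv2.imwrite(f"pics/{n}0.png",camera(n)[:,:,::-1]);c=calibration(n);print(c)
E
```

```text
pics
{'time': 0.0, 'q': array([-1.28848837e+00,  5.28456087e-01,  1.43390485e+00, -3.29177876e-05,
        1.18137591e+00, -1.78534501e-01]), 'joint_velocities': array([ 2.43444660e-04,  8.84598550e-04, -5.16811587e-06, -8.07414253e-04,
       -7.15105329e-04, -1.33158749e-04]), 'joint_torque': array([ 6.73488812e-04, -4.40041709e+01, -1.76592332e+01,  6.32289425e-02,
        5.83262590e-02, -1.70189892e-04]), 'position': array([ 0.27773118, -0.5590869 ,  0.22157701]), 'tool_rot': array([ 8.49915407e-01, -5.26918069e-01, -8.06572090e-04, -7.06442971e-04]), 'ft_force': array([-0.13759961, -1.1258615 ,  0.5334435 ]), 'moment': array([ 0.00040632, -0.00166592, -0.00369659]), 'grip_width': 0.08690660986203233}
{'K': array([[381.78003292,   0.        , 320.31120979],
       [  0.        , 381.78003292, 195.22199771],
       [  0.        ,   0.        ,   1.        ]]), 'distortion': array([-0.02426442,  0.        ,  0.        ,  0.        ,  0.        ]), 'pose': array([[-0.40941093,  0.78129668, -0.4711244 ,  0.9801551 ],
       [ 0.912346  ,  0.35214723, -0.20884709,  0.2595165 ],
       [ 0.00273361, -0.51533274, -0.85698582,  0.80282914],
       [ 0.        ,  0.        ,  0.        ,  1.        ]])}
{'K': array([[409.61366955,   0.        , 319.10939343],
       [  0.        , 409.61366955, 193.48489633],
       [  0.        ,   0.        ,   1.        ]]), 'distortion': array([-0.07605659,  0.        ,  0.        ,  0.        ,  0.        ]), 'pose': array([[ 2.11644722e-02, -9.91216206e-01,  1.30546917e-01,
         4.20392985e-01],
       [-9.99768353e-01, -2.14940586e-02, -1.11599538e-03,
         9.15229567e-02],
       [ 3.91217580e-03, -1.30493057e-01, -9.91441505e-01,
         1.19145060e+00],
       [ 0.00000000e+00,  0.00000000e+00,  0.00000000e+00,
         1.00000000e+00]])}
```

View pics/scene0.png

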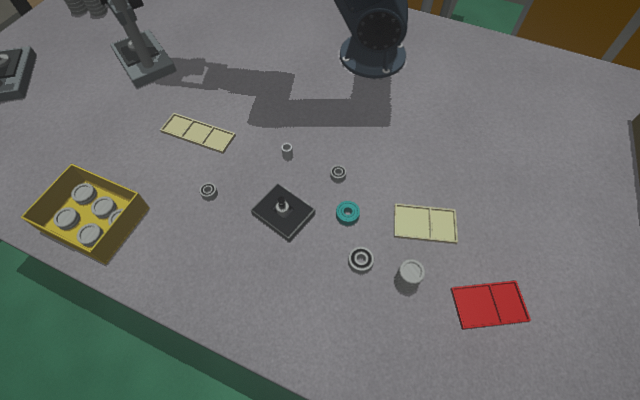

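View pics/top0.png

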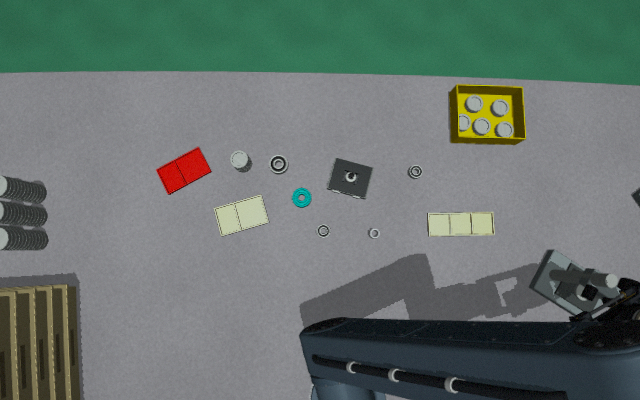

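The top view shows these objects by pixel:
- Small bearings at (323,231) and (415,172), and the sleeve at (374,233).
- The steel and black large bearing at (279,164), with a turquoise look-alike at (302,197).
- The gauge case at (350,178) and the long tray at (461,224).
- The cream short tray at (242,215), with a red look-alike at (184,170).
- The ring column at (240,160).

The targets are the steel and black large bearing (279,164) and the cream short tray (242,215), because the task rules out the turquoise and red ones. I'll confirm both in an enlarged crop.

```bash
python3 - <<'E'
import cv2
t=cv2.imread("pics/top0.png")
cv2.imwrite("pics/top0c.png",cv2.resize(t[130:250,150:350],None,fx=4,fy=4,interpolation=cv2.INTER_CUBIC))
cv2.imwrite("pics/top0d.png",cv2.resize(t[140:250,300:500],None,fx=4,fy=4,interpolation=cv2.INTER_CUBIC))
s=cv2.imread("pics/scene0.png")
cv2.imwrite("pics/scene0c.png",cv2.resize(s[100:300,150:470],None,fx=2.5,fy=2.5,interpolation=cv2.INTER_CUBIC))
E
```

```text
(no output)
```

View pics/top0c.png

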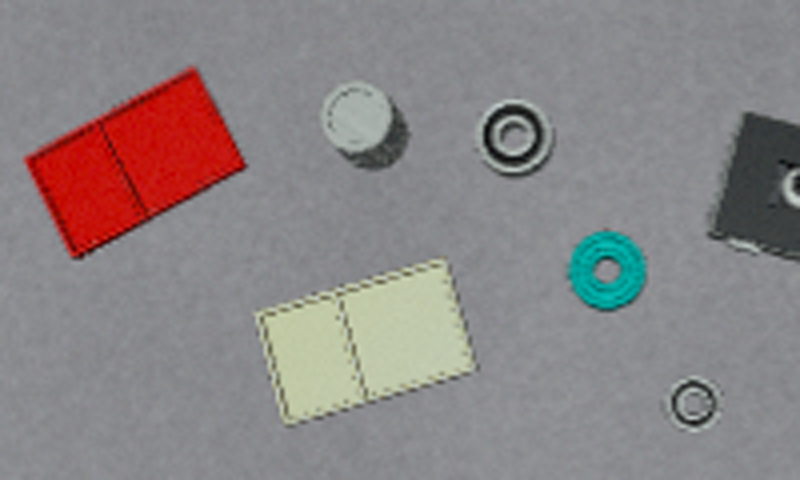

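View pics/top0d.png

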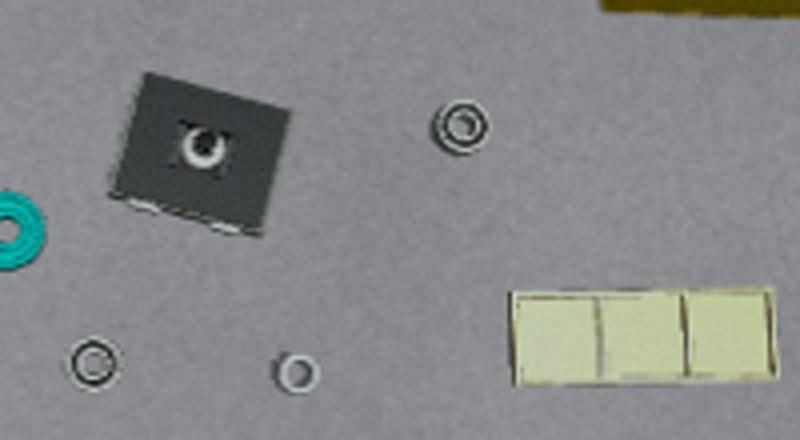

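View pics/scene0c.png

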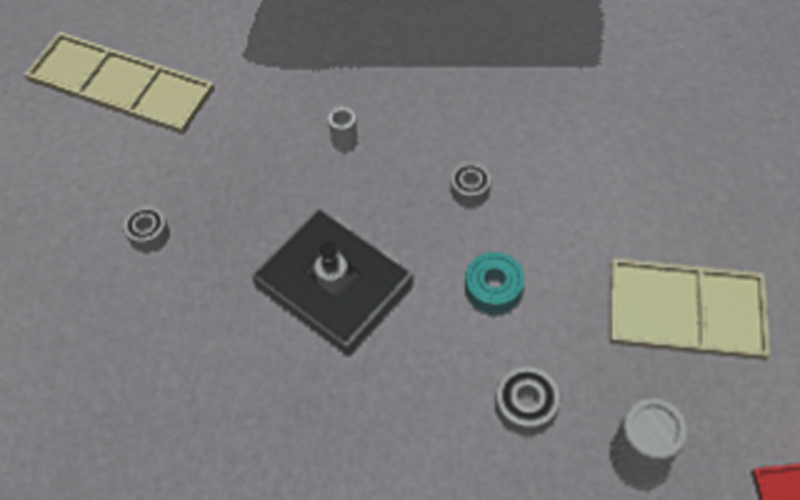

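The crops confirm it: the steel and black bearing is at top (279,164) and the cream short tray at (242,215). The right-hand small bearing at (415,172) looks a little odd, so I'll check it while measuring.

```bash
cat > h.py <<'E'
import cv2,numpy as np
from rig import *
def rays(n,px):
    c=calibration(n);u=cv2.undistortPoints(np.array(px,float).reshape(-1,1,2),c["K"],c["distortion"]).reshape(-1,2)
    d=np.c_[u,np.ones(len(u))]@c["pose"][:3,:3].T
    return c["pose"][:3,3],d
def plane(n,px,z):
    o,d=rays(n,px);return o+d*((z-o[2])/d[:,2])[:,None]
def tri(p1,p2):
    o1,d1=rays("top",[p1]);o2,d2=rays("scene",[p2]);d1=d1[0]/np.linalg.norm(d1);d2=d2[0]/np.linalg.norm(d2)
    A=np.c_[d1,-d2];s=np.linalg.lstsq(A,o2-o1,rcond=None)[0];a=o1+s[0]*d1;b=o2+s[1]*d2
    return (a+b)/2,np.linalg.norm(a-b)
def proj(n,P):
    c=calibration(n);T=np.linalg.inv(c["pose"]);r,_=cv2.Rodrigues(T[:3,:3])
    return cv2.projectPoints(np.array(P,float).reshape(-1,1,3),r,T[:3,3],c["K"],c["distortion"])[0].reshape(-1,2)
E
python3 - <<'E'
from h import *
t=cv2.imread("pics/top0.png");s=cv2.imread("pics/scene0.png")
def hsv(i):return cv2.cvtColor(i,cv2.COLOR_BGR2HSV)
# trays
for n,im in(("top",t),("scene",s)):
    h=hsv(im);m=cv2.inRange(h,(20,25,120),(40,120,255))
    m=cv2.morphologyEx(m,cv2.MORPH_CLOSE,np.ones((5,5)))
    for c in cv2.findContours(m,0,2)[0]:
        if cv2.contourArea(c)>500:
            ap=cv2.approxPolyDP(c,5,True).reshape(-1,2)
            W=plane(n,c.reshape(-1,2),.008)[:,:2].astype(np.float32)*1000
            print(n,"tray",cv2.contourArea(c),ap.tolist(),cv2.minAreaRect(W))
    m=cv2.inRange(h,(0,0,0),(179,255,85)) 
    m2=m.copy()
    for c in cv2.findContours(m2,0,2)[0]:
        a=cv2.contourArea(c)
        if 30<a<4000:
            W=plane(n,c.reshape(-1,2),.026)[:,:2].astype(np.float32)*1000
            print(n,"dark",a,cv2.boundingRect(c),cv2.minAreaRect(W))
big=lambda i,x,y,r=16:cv2.resize(i[y-r:y+r,x-r:x+r],(256,256),interpolation=cv2.INTER_CUBIC)
cv2.imwrite("pics/z1.png",np.vstack([np.hstack([big(t,323,231),big(t,415,172),big(t,374,233)]),np.hstack([big(s,338,172),big(s,208,190),big(s,286,150)])]))
E
```

```text
top tray 1821.0 [[66, 285], [0, 293], [10, 296], [13, 399], [16, 292], [30, 294], [37, 399], [35, 289], [47, 291], [55, 399], [52, 287], [63, 289], [70, 399]] ((118.58695983886719, 912.852783203125), (327.81585693359375, 213.88780212402344), 5.838587284088135)
top tray 1444.5 [[429, 213], [430, 236], [494, 234], [493, 212]] ((496.38409423828125, -326.27459716796875), (68.76470947265625, 196.28094482421875), 1.9986214637756348)
top tray 1399.5 [[260, 194], [213, 208], [221, 235], [267, 221]] ((509.0511779785156, 316.39483642578125), (86.79732513427734, 145.49801635742188), 17.688735961914062)
top dark 1011.5 (0, 296, 13, 104) ((103.77215576171875, 989.948486328125), (296.34942626953125, 39.38434600830078), 3.718679428100586)
top dark 1307.5 (15, 291, 18, 109) ((115.66426086425781, 934.8360595703125), (309.6268310546875, 43.75834655761719), 5.8635783195495605)
top dark 1128.0 (35, 289, 15, 111) ((122.34236145019531, 876.5743408203125), (313.10198974609375, 36.36064147949219), 5.807766437530518)
top dark 985.0 (52, 286, 14, 114) ((129.74609375, 826.26708984375), (319.8765869140625, 31.6
[... 3994 characters left out ...]
75), 24.31078338623047)
scene dark 44.0 (270, 97, 26, 15) ((321.2815856933594, -144.94996643066406), (46.55791473388672, 71.92597961425781), 11.66080093383789)
scene dark 43.5 (264, 86, 20, 17) ((300.02972412109375, -185.37240600585938), (58.05122756958008, 58.162742614746094), 16.227245330810547)
scene dark 518.0 (0, 49, 23, 43) ((525.8856201171875, -969.9329223632812), (196.71804809570312, 65.25660705566406), 48.42140197753906)
scene dark 559.5 (0, 47, 37, 57) ((533.904296875, -928.471435546875), (239.65428161621094, 75.69176483154297), 35.542606353759766)
scene dark 576.0 (0, 0, 33, 32) ((307.9969177246094, -1187.127685546875), (193.13064575195312, 104.12020874023438), 48.630271911621094)
```

View pics/z1.png

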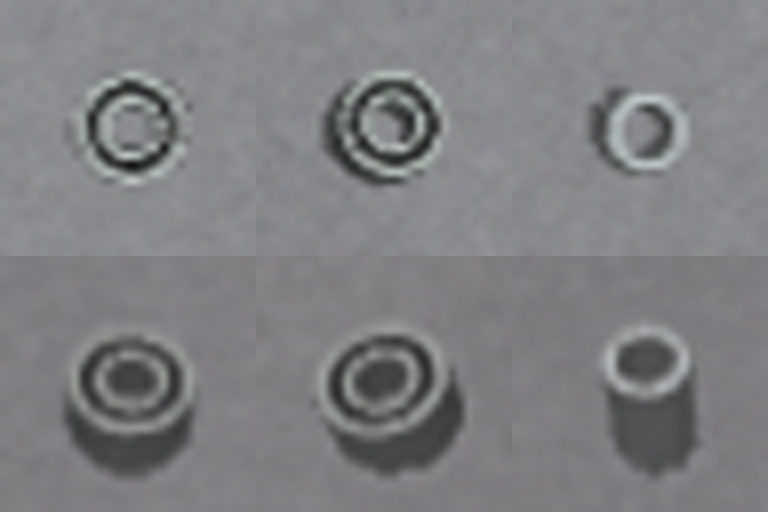

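Both small bearings lie flat, since the visible side walls match the perspective. Next I'll measure the parts more precisely.

```bash
python3 - <<'E'
from h import *
im={"top":cv2.imread("pics/top0.png",0),"scene":cv2.imread("pics/scene0.png",0)}
parts={"A":((323,231),(338,172),.022,.030),"B":((415,172),(208,189),.022,.030),"L":((279,164),(361,259),.024,.042),"S":((375,233),(287,147),.038,0),"G":((351,177),(282,208),.040,0)}
R=16;F=8
tiles=[]
for k,(p,q,z,_) in parts.items():
    cs=[]
    for n,c in(("top",p),("scene",q)):
        g=im[n][c[1]-R:c[1]+R,c[0]-R:c[0]+R];G=cv2.resize(g,None,fx=F,fy=F,interpolation=cv2.INTER_CUBIC)
        if k in"ABL": m=(G<np.median(G)-22)
        else: m=(G>(150 if n=="top" else 135))if k=="S" else (G>105)
        m=m.astype(np.uint8)
        cont,h=cv2.findContours(m,cv2.RETR_EXTERNAL,2)[0:2]
        V=cv2.cvtColor(G,cv2.COLOR_GRAY2BGR)
        ok=[x for x in cont if len(x)>30 and cv2.contourArea(cv2.convexHull(x))>800]
        best=min(ok,key=lambda x:np.linalg.norm(cv2.convexHull(x).reshape(-1,2).mean(0)-R*F))
        e=cv2.fitEllipse(cv2.convexHull(best));cv2.ellipse(V,e,(0,0,255),1)
        px=((np.array(e[0])+.5)/F-.5)+np.array(c)-R
        cs.append(px);print(k,n,px.round(2),np.array(e[1])/F,plane(n,[px],z)[0].round(4));tiles.append(V)
    P,d=tri(*cs);print("  tri",P.round(4),"gap",d.round(4))
cv2.imwrite("pics/el.png",cv2.resize(np.vstack([np.hstack(tiles[0::2]),np.hstack(tiles[1::2])]),None,fx=.6,fy=.6))
E
```

```text
A top [322.99 230.4 ] [11.41896439 11.6553545 ] [0.4686 0.0769 0.022 ]
A scene [337.88 171.04] [10.47670841 13.00907326] [0.4691 0.0803 0.022 ]
  tri [0.4682 0.0784 0.02  ] gap 0.0031
B top [414.05 171.95] [13.96610928 14.94426537] [ 0.6437 -0.1851  0.022 ]
B scene [207.16 188.99] [10.82366085 13.54475021] [ 0.6471 -0.1869  0.022 ]
  tri [ 0.6451 -0.1873  0.0185] gap 0.003
L top [277.87 163.4 ] [15.42075062 15.68533421] [0.6597 0.2118 0.024 ]
L scene [360.81 257.99] [19.03866386 20.95736122] [0.6608 0.2148 0.024 ]
  tri [0.66   0.2134 0.021 ] gap 0.0026
S top [374.73 232.89] [ 9.97772121 10.05445862] [ 0.4639 -0.0685  0.038 ]
S scene [286.14 146.38] [ 9.24937344 11.36797714] [ 0.4635 -0.0649  0.038 ]
  tri [ 0.4633 -0.067   0.037 ] gap 0.0035
G top [350.42 176.56] [ 9.93829918 11.01019764] [0.6226 0.0019 0.04  ]
G scene [281.8  206.12] [11.26642895 12.78302097] [0.6237 0.0051 0.04  ]
  tri [0.6227 0.0029 0.0371] gap 0.0025
```

View pics/el.png

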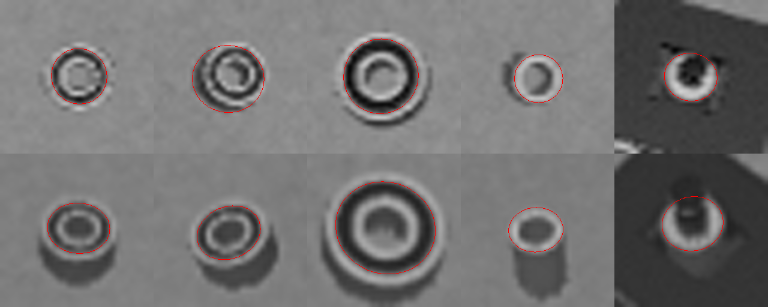

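```bash
python3 - <<'E'
from h import *
t=cv2.imread("pics/top0.png");s=cv2.imread("pics/scene0.png")
a=cv2.resize(t[230:360,480:640],(640,520));b=cv2.resize(s[0:100,60:220],None,fx=4,fy=4)[:, :640]
cv2.imwrite("pics/st.png",cv2.resize(np.vstack([a,b]),None,fx=.6,fy=.6))
print(proj("top",[get_obs()["position"]]),proj("scene",[get_obs()["position"]]))
print(plane("scene",[(110,45),(158,45),(175,70),(125,86)],.02).round(3))
print(plane("top",[(530,285),(550,250),(600,305)],.02).round(3))
E
```

```text
[[586.76400743 310.71373784]] [[146.47013805  -7.53728061]]
[[ 0.316 -0.768  0.02 ]
 [ 0.255 -0.626  0.02 ]
 [ 0.329 -0.508  0.02 ]
 [ 0.445 -0.602  0.02 ]]
[[ 0.322 -0.522  0.02 ]
 [ 0.423 -0.587  0.02 ]
 [ 0.264 -0.737  0.02 ]]
```

View pics/st.png

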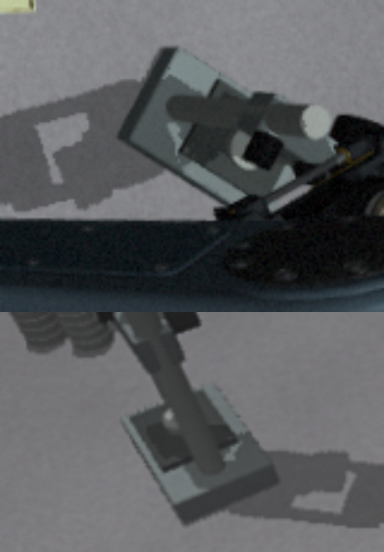

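The comparator stand is right beside the gripper, with its column near (0.36,-0.59). I'll go straight up first and then swing left.

```bash
cat >> h.py <<'E'
from scipy.spatial.transform import Rotation as Ro
def go(*ts,ang=0):
    o=get_obs();R=Ro.from_quat(o["tool_rot"]);a=np.radians(ang)
    T=Ro.from_matrix(np.array([[np.cos(a),np.sin(a),0],[np.sin(a),-np.cos(a),0],[0,0,-1.]]).reshape(3,3))
    print("t",round(o["time"],2),"p",o["position"].round(4),"rot",np.degrees((R.inv()*T).as_rotvec()).round(1),"w",round(o["grip_width"],4),"F",o["ft_force"].round(1))
    for t in ts: print(t,"->",(R.inv().apply(np.array(t)-o["position"])*100).round(2))
E
python3 -c "
from h import *
go((.278,-.559,.33),(.36,-.25,.33),(.4688,.0786,.15))"
```

```text
t 0.1 p [ 0.2777 -0.5592  0.2217] rot [ -0.1   0.1 -63.6] w 0.0873 F [-0.4 -0.3  0.5]
(0.278, -0.559, 0.33) -> [ -0.02  -0.03 -10.83]
(0.36, -0.25, 0.33) -> [-24.06 -21.12 -10.78]
(0.4688, 0.0786, 0.15) -> [-48.62 -45.47   7.28]
```

Emit:
{"op": "drive_tool", "data": {"plan": [{"offset":[0,0,-4],"delta_rot":[0,0,0],"jaw":8.7},{"offset":[0,0,-8],"delta_rot":[0,0,0],"jaw":8.7},{"offset":[0,0,-11],"delta_rot":[0,0,0],"jaw":8.7},{"offset":[-3,-2.6,-11],"delta_rot":[0,0,-7],"jaw":8.7},{"offset":[-6,-5.2,-11],"delta_rot":[0,0,-14],"jaw":8.7},{"offset":[-9,-7.8,-11],"delta_rot":[0,0,-21],"jaw":8.7},{"offset":[-12,-10.4,-11],"delta_rot":[0,0,-28],"jaw":8.7},{"offset":[-15,-13,-11],"delta_rot":[0,0,-35],"jaw":8.7}], "squeeze": 20}}

```text
time: 0.77
position: [0.3276, -0.3655, 0.3321]
tool_rot: [0.97, -0.244, -0.0, -0.0]
ft_force: [0.5, -0.2, -0.4]
grip_width: 0.0868
```

```bash
python3 -c "
from h import *
go((.4688,.0786,.25),(.4688,.0786,.15))"
```

```text
t 0.77 p [ 0.3276 -0.3655  0.3321] rot [ -0.    0.  -28.3] w 0.0868 F [ 0.5 -0.2 -0.4]
(0.4688, 0.0786, 0.25) -> [ -8.61 -45.79   8.25]
(0.4688, 0.0786, 0.15) -> [ -8.6  -45.78  18.25]
```

Emit:
{"op": "drive_tool", "data": {"plan": [{"offset":[-0.8,-4,0],"delta_rot":[0,0,-7],"jaw":8.7},{"offset":[-1.6,-8,0],"delta_rot":[0,0,-14],"jaw":8.7},{"offset":[-2.4,-12,0],"delta_rot":[0,0,-21],"jaw":8.5},{"offset":[-3.2,-16,1],"delta_rot":[0,0,-28.3],"jaw":8},{"offset":[-4,-20,3],"delta_rot":[0,0,-28.3],"jaw":7.5},{"offset":[-4.8,-24,5],"delta_rot":[0,0,-28.3],"jaw":7},{"offset":[-5.5,-28,6],"delta_rot":[0,0,-28.3],"jaw":7},{"offset":[-6.2,-32,7],"delta_rot":[0,0,-28.3],"jaw":7}]}}

```text
time: 1.43
position: [0.4233, -0.0623, 0.2635]
tool_rot: [1.0, -0.003, -0.001, -0.0]
ft_force: [1.2, -0.5, 0.6]
grip_width: 0.0707
```

```bash
python3 -c "
from h import *
go((.4688,.0786,.10),(.4688,.0786,.012))"
```

```text
t 1.43 p [ 0.4233 -0.0623  0.2635] rot [-0.   0.1 -0.3] w 0.0707 F [ 1.2 -0.5  0.6]
(0.4688, 0.0786, 0.1) -> [  4.49 -14.11  16.35]
(0.4688, 0.0786, 0.012) -> [  4.5  -14.1   25.15]
```

Emit:
{"op": "drive_tool", "data": {"plan": [{"offset":[1.2,-3.5,2],"delta_rot":[0,0,0],"jaw":7},{"offset":[2.4,-7,4],"delta_rot":[0,0,0],"jaw":7},{"offset":[3.5,-10.5,6.5],"delta_rot":[0,0,0],"jaw":7},{"offset":[4.5,-14.1,9],"delta_rot":[0,0,0],"jaw":7},{"offset":[4.5,-14.1,12.5],"delta_rot":[0,0,0],"jaw":7},{"offset":[4.5,-14.1,15.5],"delta_rot":[0,0,0],"jaw":7},{"offset":[4.5,-14.1,16.5],"delta_rot":[0,0,0],"jaw":7},{"offset":[4.5,-14.1,16.5],"delta_rot":[0,0,0],"jaw":7}]}}

```text
time: 2.1
position: [0.4671, 0.0771, 0.0966]
tool_rot: [1.0, -0.002, -0.004, -0.0]
ft_force: [-0.9, 0.5, -0.2]
grip_width: 0.0701
```

```bash
python3 -c "
from h import *
go((.4688,.0786,.012))
a=camera('top');b=camera('scene');r=26
f=lambda i,x,y:cv2.resize(i[y-r:y+r,x-r:x+r,::-1],(390,390),interpolation=cv2.INTER_CUBIC)
cv2.imwrite('pics/a1.png',np.hstack([f(a,323,231),f(b,338,172)]))
o=get_obs()['position'];print(proj('top',[o]),proj('scene',[o]))
"
```

```text
t 2.1 p [0.4671 0.0771 0.0966] rot [-0.   0.4 -0.2] w 0.0701 F [-0.9  0.5 -0.2]
(0.4688, 0.0786, 0.012) -> [ 0.23 -0.15  8.45]
[[323.55598016 228.85149191]] [[337.66850443 151.58804923]]
```

View pics/a1.png

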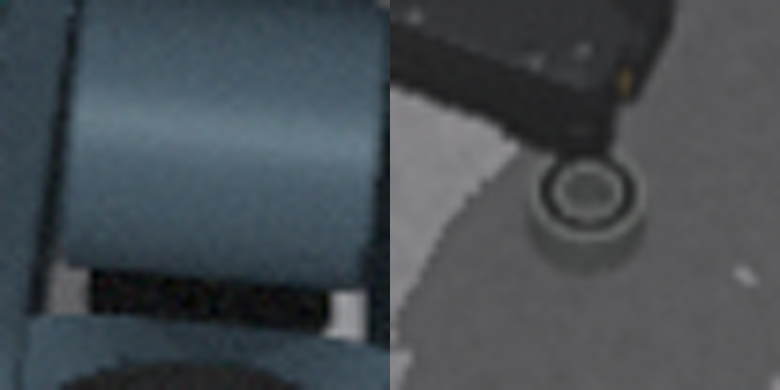

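The scene crop shows the fingers lined up over bearing A at scene (338,172). The bearing hasn't moved, so I'll descend.

Emit:
{"op": "drive_tool", "data": {"plan": [{"offset":[0.1,-0.1,2.5],"delta_rot":[0,0.2,0],"jaw":7},{"offset":[0.15,-0.1,5],"delta_rot":[0,0.2,0],"jaw":7},{"offset":[0.15,-0.1,7],"delta_rot":[0,0.2,0],"jaw":7},{"offset":[0.15,-0.1,8],"delta_rot":[0,0.2,0],"jaw":7},{"offset":[0.15,-0.1,8.3],"delta_rot":[0,0.2,0],"jaw":7},{"offset":[0.15,-0.1,8.3],"delta_rot":[0,0.2,0],"jaw":7},{"offset":[0.15,-0.1,8.3],"delta_rot":[0,0.2,0],"jaw":6},{"offset":[0.15,-0.1,8.3],"delta_rot":[0,0.2,0],"jaw":5}]}}

```text
time: 2.87
position: [0.4722, 0.0773, 0.0177]
tool_rot: [1.0, -0.003, 0.003, 0.0]
ft_force: [-0.6, 0.5, 0.2]
grip_width: 0.063
```

Emit:
{"op": "drive_tool", "data": {"plan": [{"offset":[0,0,0.1],"jaw":5,"delta_rot":[0,0,0]},{"offset":[0,0,0.2],"jaw":5,"delta_rot":[0,0,0]},{"offset":[0,0,0.3],"jaw":5,"delta_rot":[0,0,0]},{"offset":[0,0,0.3],"jaw":5,"delta_rot":[0,0,0]},{"offset":[0,0,0.3],"jaw":5,"delta_rot":[0,0,0]},{"offset":[0,0,0.3],"jaw":5,"delta_rot":[0,0,0]},{"offset":[0,0,0.3],"jaw":5,"delta_rot":[0,0,0]},{"offset":[0,0,0.3],"jaw":5,"delta_rot":[0,0,0]}]}}

```text
time: 3.53
position: [0.4712, 0.0774, 0.0135]
tool_rot: [1.0, -0.003, 0.002, -0.0]
ft_force: [-0.1, 0.2, 0.1]
grip_width: 0.0498
```

```bash
python3 -c "
from h import *
go((.4688,.0786,.012))"
```

```text
t 3.53 p [0.4712 0.0774 0.0135] rot [-0.  -0.2 -0.3] w 0.0498 F [-0.1  0.2  0.1]
(0.4688, 0.0786, 0.012) -> [-0.24 -0.12  0.15]
```

Emit:
{"op": "drive_tool", "data": {"plan": [{"offset":[-0.2,-0.1,0.1],"jaw":5,"delta_rot":[0,0,0]},{"offset":[-0.2,-0.1,0.1],"jaw":4.6,"delta_rot":[0,0,0]},{"offset":[-0.2,-0.1,0.1],"jaw":4.3,"delta_rot":[0,0,0]},{"offset":[-0.2,-0.1,0.1],"jaw":4.1,"delta_rot":[0,0,0]},{"offset":[-0.2,-0.1,0.1],"jaw":3.9,"delta_rot":[0,0,0]},{"offset":[-0.2,-0.1,0.1],"jaw":3.5,"delta_rot":[0,0,0]},{"offset":[-0.2,-0.1,0.1],"jaw":3.5,"delta_rot":[0,0,0]},{"offset":[-0.2,-0.1,0.1],"jaw":3.5,"delta_rot":[0,0,0]}]}}

```text
time: 4.2
position: [0.4692, 0.0784, 0.0125]
tool_rot: [1.0, -0.003, 0.002, 0.0]
ft_force: [0.0, -0.5, 0.0]
grip_width: 0.0392
```

```bash
python3 -c "
from h import *
go((.4938,-.2604,.16),(.4938,-.2604,.016))"
```

```text
t 4.2 p [0.4692 0.0784 0.0125] rot [ 0.  -0.2 -0.3] w 0.0392 F [ 0.  -0.5  0. ]
(0.4938, -0.2604, 0.16) -> [  2.68  33.87 -14.74]
(0.4938, -0.2604, 0.016) -> [ 2.63 33.87 -0.34]
```

Emit:
{"op": "drive_tool", "data": {"plan": [{"offset":[0,0,-1],"jaw":3.5,"delta_rot":[0,0,0]},{"offset":[0,0,-3.5],"jaw":3.5,"delta_rot":[0,0,0]},{"offset":[0,0,-7],"jaw":3.5,"delta_rot":[0,0,0]},{"offset":[0,1,-10],"jaw":3.5,"delta_rot":[0,0,0]},{"offset":[0.2,4,-12],"jaw":3.5,"delta_rot":[0,0,0]},{"offset":[0.5,8,-12],"jaw":3.5,"delta_rot":[0,0,0]},{"offset":[0.8,12,-12],"jaw":3.5,"delta_rot":[0,0,0]},{"offset":[1.1,16,-12],"jaw":3.5,"delta_rot":[0,0,0]}], "squeeze": 25}}

```text
time: 4.87
position: [0.4789, -0.0829, 0.134]
tool_rot: [1.0, -0.002, 0.003, 0.0]
ft_force: [0.8, -0.6, -1.7]
grip_width: 0.039
```

```bash
python3 -c "
from h import *
go((.4938,-.2604,.13),(.4938,-.2604,.016))"
```

```text
t 4.87 p [ 0.4789 -0.0829  0.134 ] rot [ 0.  -0.3 -0.2] w 0.039 F [ 0.8 -0.6 -1.7]
(0.4938, -0.2604, 0.13) -> [ 1.56 17.74  0.42]
(0.4938, -0.2604, 0.016) -> [ 1.5  17.73 11.82]
```

Emit:
{"op": "drive_tool", "data": {"plan": [{"offset":[0.4,4,0],"jaw":3.5,"delta_rot":[0,0,0]},{"offset":[0.7,8,0],"jaw":3.5,"delta_rot":[0,0,0]},{"offset":[1.0,12,0],"jaw":3.5,"delta_rot":[0,0,0]},{"offset":[1.3,15.5,0],"jaw":3.5,"delta_rot":[0,0,0]},{"offset":[1.5,17.4,1],"jaw":3.5,"delta_rot":[0,0,0]},{"offset":[1.5,17.7,3.5],"jaw":3.5,"delta_rot":[0,0,0]},{"offset":[1.5,17.7,6],"jaw":3.5,"delta_rot":[0,0,0]},{"offset":[1.5,17.7,7.4],"jaw":3.5,"delta_rot":[0,0,0]}]}}

```text
time: 5.53
position: [0.4918, -0.2587, 0.057]
tool_rot: [1.0, -0.003, 0.001, -0.001]
ft_force: [-0.4, -0.2, -1.4]
grip_width: 0.0389
```

```bash
python3 -c "
from h import *
b=camera('scene');cv2.imwrite('pics/b1.png',cv2.resize(b[90:170,140:260,::-1],None,fx=5,fy=5,interpolation=cv2.INTER_CUBIC))
go((.4938,-.2604,.016));
"
```

```text
t 5.58 p [ 0.4907 -0.2574  0.0551] rot [-0.3  0.1 -0.4] w 0.0394 F [-0.7 -1.1 -2.5]
(0.4938, -0.2604, 0.016) -> [0.32 0.31 3.91]
```

View pics/b1.png

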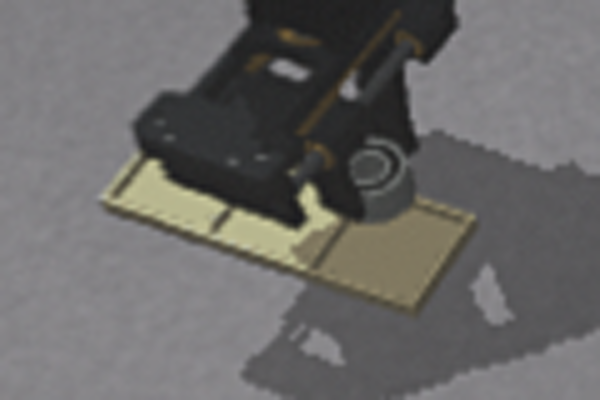

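Bearing A is held level above the right end of the tray in this view, which is the +y pocket. I'll lower it.

Emit:
{"op": "drive_tool", "data": {"plan": [{"offset":[0.2,0.1,1],"jaw":3.5,"delta_rot":[0,0,0]},{"offset":[0.2,0.2,2],"jaw":3.5,"delta_rot":[0,0,0]},{"offset":[0.2,0.2,2.8],"jaw":3.5,"delta_rot":[0,0,0]},{"offset":[0.2,0.2,3.1],"jaw":3.5,"delta_rot":[0,0,0]},{"offset":[0.2,0.2,3.3],"jaw":3.5,"delta_rot":[0,0,0]},{"offset":[0.2,0.2,3.3],"jaw":3.5,"delta_rot":[0,0,0]},{"offset":[0.2,0.2,3.3],"jaw":3.5,"delta_rot":[0,0,0]},{"offset":[0.2,0.2,3.3],"jaw":3.5,"delta_rot":[0,0,0]}]}}

```text
time: 6.25
position: [0.4957, -0.2609, 0.0261]
tool_rot: [1.0, -0.003, 0.002, 0.0]
ft_force: [-0.1, 0.8, -1.1]
grip_width: 0.0392
```

```bash
python3 -c "
from h import *
go((.4938,-.2604,.0155))"
```

```text
t 6.25 p [ 0.4957 -0.2609  0.0261] rot [ 0.  -0.2 -0.3] w 0.0392 F [-0.1  0.8 -1.1]
(0.4938, -0.2604, 0.0155) -> [-0.2  -0.05  1.06]
```

Emit:
{"op": "drive_tool", "data": {"plan": [{"offset":[-0.1,0,0.4],"jaw":3.5,"delta_rot":[0,0,0]},{"offset":[-0.2,0,0.7],"jaw":3.5,"delta_rot":[0,0,0]},{"offset":[-0.2,0,0.9],"jaw":3.5,"delta_rot":[0,0,0]},{"offset":[-0.2,0,0.95],"jaw":3.5,"delta_rot":[0,0,0]},{"offset":[-0.2,0,1.0],"jaw":3.5,"delta_rot":[0,0,0]},{"offset":[-0.2,0,1.05],"jaw":3.5,"delta_rot":[0,0,0]},{"offset":[-0.2,0,1.05],"jaw":3.5,"delta_rot":[0,0,0]},{"offset":[-0.2,0,1.05],"jaw":3.5,"delta_rot":[0,0,0]}]}}

```text
time: 6.92
position: [0.4931, -0.2605, 0.0155]
tool_rot: [1.0, -0.003, 0.001, -0.0]
ft_force: [-1.6, 0.9, 3.9]
grip_width: 0.0389
```

```bash
python3 -c "
from h import *
go((.4938,-.2604,.0155))"
```

```text
t 6.92 p [ 0.4931 -0.2605  0.0155] rot [-0.  -0.2 -0.3] w 0.0389 F [-1.6  0.9  3.9]
(0.4938, -0.2604, 0.0155) -> [ 0.07 -0.01  0.  ]
```

It's touching the floor with about 5 N. Releasing and lifting.

Emit:
{"op": "drive_tool", "data": {"plan": [{"offset":[0,0,0],"jaw":4.0,"delta_rot":[0,0,0]},{"offset":[0,0,0],"jaw":4.4,"delta_rot":[0,0,0]},{"offset":[0,0,0],"jaw":5,"delta_rot":[0,0,0]},{"offset":[0,0,0],"jaw":5.6,"delta_rot":[0,0,0]},{"offset":[0,0,-0.5],"jaw":5.6,"delta_rot":[0,0,0]},{"offset":[0,0,-2],"jaw":5.6,"delta_rot":[0,0,0]},{"offset":[0,0,-5],"jaw":5.6,"delta_rot":[0,0,0]},{"offset":[0,0,-9],"jaw":6,"delta_rot":[0,0,0]}]}}

```text
time: 7.58
position: [0.4915, -0.2595, 0.1037]
tool_rot: [1.0, -0.003, -0.001, -0.002]
ft_force: [0.6, -0.9, -0.7]
grip_width: 0.0575
```

```bash
python3 -c "
from h import *
go((.6466,-.1885,.13),(.6466,-.1885,.06),(.6466,-.1885,.012))"
```

```text
t 7.58 p [ 0.4915 -0.2595  0.1037] rot [-0.2  0.1 -0.3] w 0.0575 F [ 0.6 -0.9 -0.7]
(0.6466, -0.1885, 0.13) -> [15.47 -7.19 -2.62]
(0.6466, -0.1885, 0.06) -> [15.48 -7.16  4.38]
(0.6466, -0.1885, 0.012) -> [15.49 -7.14  9.18]
```

Emit:
{"op": "drive_tool", "data": {"plan": [{"offset":[3.5,-1.6,-1],"jaw":6.5,"delta_rot":[0,0,0]},{"offset":[7,-3.2,-1],"jaw":7,"delta_rot":[0,0,0]},{"offset":[10.5,-4.8,-1],"jaw":7,"delta_rot":[0,0,0]},{"offset":[13.5,-6.4,0],"jaw":7,"delta_rot":[0,0,0]},{"offset":[15,-7.1,1.5],"jaw":7,"delta_rot":[0,0,0]},{"offset":[15.4,-7.2,3.2],"jaw":7,"delta_rot":[0,0,0]},{"offset":[15.4,-7.2,4.4],"jaw":7,"delta_rot":[0,0,0]},{"offset":[15.4,-7.2,4.4],"jaw":7,"delta_rot":[0,0,0]}]}}

```text
time: 8.25
position: [0.6454, -0.1882, 0.0584]
tool_rot: [1.0, -0.002, -0.001, -0.001]
ft_force: [0.0, 0.1, 0.2]
grip_width: 0.0699
```

```bash
python3 -c "
from h import *
b=camera('scene');cv2.imwrite('pics/c1.png',cv2.resize(b[90:230,140:300,::-1],None,fx=4,fy=4,interpolation=cv2.INTER_CUBIC))
go((.6466,-.1885,.012))
"
```

```text
t 8.3 p [ 0.6457 -0.1889  0.0598] rot [-0.1  0.  -0.3] w 0.07 F [-0.5  0.3  0.2]
(0.6466, -0.1885, 0.012) -> [ 0.09 -0.03  4.78]
```

View pics/c1.png

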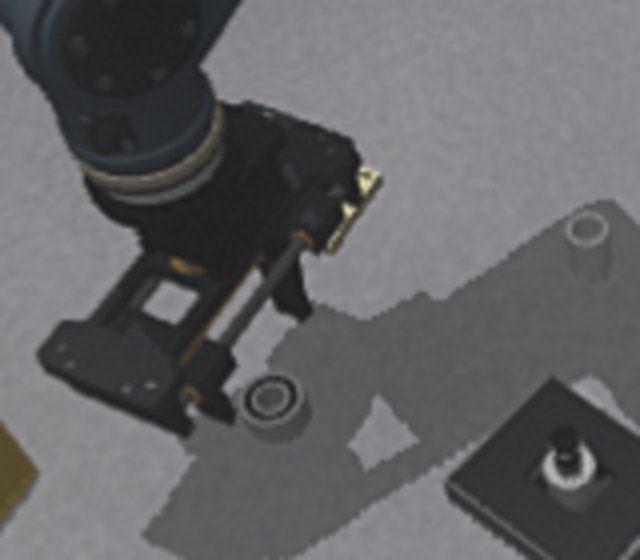

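The crop shows the open fingers on either side of bearing B, at crop (270,405). Descending and gripping.

Emit:
{"op": "drive_tool", "data": {"plan": [{"offset":[0,0,1.5],"jaw":7,"delta_rot":[0,0,0]},{"offset":[0.1,0,3],"jaw":7,"delta_rot":[0,0,0]},{"offset":[0.1,0,4.2],"jaw":7,"delta_rot":[0,0,0]},{"offset":[0.1,0,4.7],"jaw":7,"delta_rot":[0,0,0]},{"offset":[0.1,0,4.8],"jaw":6.5,"delta_rot":[0,0,0]},{"offset":[0.1,0,4.8],"jaw":6,"delta_rot":[0,0,0]},{"offset":[0.1,0,4.8],"jaw":5.4,"delta_rot":[0,0,0]},{"offset":[0.1,0,4.8],"jaw":5,"delta_rot":[0,0,0]}]}}

```text
time: 8.97
position: [0.6494, -0.1898, 0.0144]
tool_rot: [1.0, -0.003, 0.002, 0.0]
ft_force: [-0.1, -0.0, 0.9]
grip_width: 0.0549
```

```bash
python3 -c "
from h import *
go((.6466,-.1885,.0125))"
```

```text
t 8.97 p [ 0.6494 -0.1898  0.0144] rot [ 0.  -0.3 -0.3] w 0.0549 F [-0.1 -0.   0.9]
(0.6466, -0.1885, 0.0125) -> [-0.28 -0.13  0.19]
```

Emit:
{"op": "drive_tool", "data": {"plan": [{"offset":[-0.2,-0.1,0.1],"jaw":5,"delta_rot":[0,0,0]},{"offset":[-0.25,-0.1,0.15],"jaw":4.6,"delta_rot":[0,0,0]},{"offset":[-0.25,-0.1,0.15],"jaw":4.3,"delta_rot":[0,0,0]},{"offset":[-0.25,-0.1,0.15],"jaw":4.1,"delta_rot":[0,0,0]},{"offset":[-0.25,-0.1,0.15],"jaw":3.9,"delta_rot":[0,0,0]},{"offset":[-0.25,-0.1,0.15],"jaw":3.5,"delta_rot":[0,0,0]},{"offset":[-0.25,-0.1,0.15],"jaw":3.5,"delta_rot":[0,0,0]},{"offset":[-0.25,-0.1,0.15],"jaw":3.5,"delta_rot":[0,0,0]}]}}

```text
time: 9.63
position: [0.6467, -0.1886, 0.0123]
tool_rot: [1.0, -0.003, 0.002, 0.0]
ft_force: [1.0, 0.5, 0.6]
grip_width: 0.0388
```

```bash
python3 -c "
from h import *
go((.498,-.3884,.13),(.498,-.3884,.016))"
```

```text
t 9.63 p [ 0.6467 -0.1886  0.0123] rot [ 0.  -0.2 -0.3] w 0.0388 F [1.  0.5 0.6]
(0.498, -0.3884, 0.13) -> [-14.72  20.06 -11.83]
(0.498, -0.3884, 0.016) -> [-14.76  20.06  -0.43]
```

Emit:
{"op": "drive_tool", "data": {"plan": [{"offset":[0,0,-1],"jaw":3.5,"delta_rot":[0,0,0]},{"offset":[0,0,-3.5],"jaw":3.5,"delta_rot":[0,0,0]},{"offset":[0,0,-7],"jaw":3.5,"delta_rot":[0,0,0]},{"offset":[-0.8,1,-10],"jaw":3.5,"delta_rot":[0,0,0]},{"offset":[-2.5,3.4,-11.5],"jaw":3.5,"delta_rot":[0,0,0]},{"offset":[-4.8,6.5,-11.8],"jaw":3.5,"delta_rot":[0,0,0]},{"offset":[-7.1,9.6,-11.8],"jaw":3.5,"delta_rot":[0,0,0]},{"offset":[-9.4,12.8,-11.8],"jaw":3.5,"delta_rot":[0,0,0]}]}}

```text
time: 10.3
position: [0.5503, -0.3166, 0.1312]
tool_rot: [1.0, -0.002, 0.002, 0.0]
ft_force: [0.8, -0.5, -1.5]
grip_width: 0.0389
```

Emit:
{"op": "drive_tool", "data": {"plan": [{"offset":[-2,2.7,0],"jaw":3.5,"delta_rot":[0,0,0]},{"offset":[-4,5.4,0],"jaw":3.5,"delta_rot":[0,0,0]},{"offset":[-5,6.9,0],"jaw":3.5,"delta_rot":[0,0,0]},{"offset":[-5.3,7.3,1.5],"jaw":3.5,"delta_rot":[0,0,0]},{"offset":[-5.3,7.3,4],"jaw":3.5,"delta_rot":[0,0,0]},{"offset":[-5.3,7.3,6.5],"jaw":3.5,"delta_rot":[0,0,0]},{"offset":[-5.3,7.3,7],"jaw":3.5,"delta_rot":[0,0,0]},{"offset":[-5.3,7.3,7],"jaw":3.5,"delta_rot":[0,0,0]}]}}

```text
time: 10.97
position: [0.4966, -0.3873, 0.0579]
tool_rot: [1.0, -0.003, -0.0, -0.002]
ft_force: [-0.5, 0.1, -1.8]
grip_width: 0.0392
```

```bash
python3 -c "
from h import *
b=camera('scene');cv2.imwrite('pics/b2.png',cv2.resize(b[90:170,140:260,::-1],None,fx=5,fy=5,interpolation=cv2.INTER_CUBIC))
go((.498,-.3884,.016));
"
```

```text
t 11.02 p [ 0.4978 -0.3882  0.0594] rot [-0.1 -0.1 -0.3] w 0.0394 F [-0.2 -0.8 -0.9]
(0.498, -0.3884, 0.016) -> [0.01 0.02 4.34]
```

View pics/b2.png

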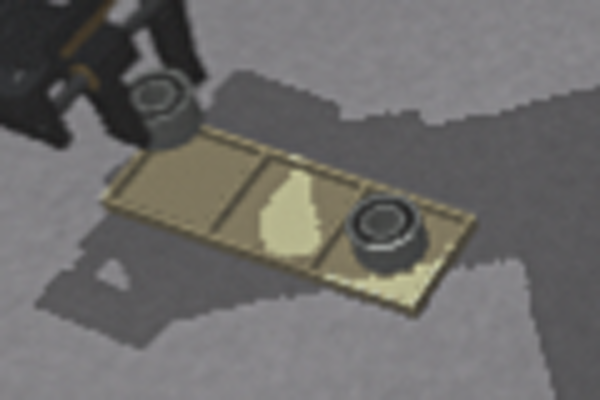

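Bearing A sits flat in its pocket, at crop (388,235). B is above the left pocket, so I'll lower it.

Emit:
{"op": "drive_tool", "data": {"plan": [{"offset":[-0.1,0,1.2],"jaw":3.5,"delta_rot":[0,0,0]},{"offset":[-0.1,0,2.4],"jaw":3.5,"delta_rot":[0,0,0]},{"offset":[-0.1,0,3.2],"jaw":3.5,"delta_rot":[0,0,0]},{"offset":[-0.1,0,3.6],"jaw":3.5,"delta_rot":[0,0,0]},{"offset":[-0.1,0,3.8],"jaw":3.5,"delta_rot":[0,0,0]},{"offset":[-0.1,0,3.8],"jaw":3.5,"delta_rot":[0,0,0]},{"offset":[-0.1,0,3.8],"jaw":3.5,"delta_rot":[0,0,0]},{"offset":[-0.1,0,3.8],"jaw":3.5,"delta_rot":[0,0,0]}]}}

```text
time: 11.68
position: [0.4975, -0.389, 0.022]
tool_rot: [1.0, -0.003, 0.002, 0.0]
ft_force: [-0.2, 0.8, -1.0]
grip_width: 0.0393
```

```bash
python3 -c "
from h import *
go((.498,-.3884,.0153))"
```

```text
t 11.68 p [ 0.4975 -0.389   0.022 ] rot [ 0.  -0.2 -0.3] w 0.0393 F [-0.2  0.8 -1. ]
(0.498, -0.3884, 0.0153) -> [ 0.05 -0.06  0.67]
```

Emit:
{"op": "drive_tool", "data": {"plan": [{"offset":[0,0,0.3],"jaw":3.5,"delta_rot":[0,0,0]},{"offset":[0,0,0.5],"jaw":3.5,"delta_rot":[0,0,0]},{"offset":[0,0,0.6],"jaw":3.5,"delta_rot":[0,0,0]},{"offset":[0,0,0.65],"jaw":3.5,"delta_rot":[0,0,0]},{"offset":[0,0,0.7],"jaw":3.5,"delta_rot":[0,0,0]},{"offset":[0,0,0.7],"jaw":3.5,"delta_rot":[0,0,0]},{"offset":[0,0,0.7],"jaw":3.5,"delta_rot":[0,0,0]},{"offset":[0,0,0.7],"jaw":3.5,"delta_rot":[0,0,0]}]}}

```text
time: 12.35
position: [0.4971, -0.3886, 0.0152]
tool_rot: [1.0, -0.003, 0.002, -0.0]
ft_force: [-2.2, 1.8, 5.2]
grip_width: 0.0388
```

Contact with the floor again. Releasing and lifting.

Emit:
{"op": "drive_tool", "data": {"plan": [{"offset":[0,0,0],"jaw":4.0,"delta_rot":[0,0,0]},{"offset":[0,0,0],"jaw":4.4,"delta_rot":[0,0,0]},{"offset":[0,0,0],"jaw":5,"delta_rot":[0,0,0]},{"offset":[0,0,0],"jaw":5.6,"delta_rot":[0,0,0]},{"offset":[0,0,-0.5],"jaw":5.6,"delta_rot":[0,0,0]},{"offset":[0,0,-2],"jaw":5.6,"delta_rot":[0,0,0]},{"offset":[0,0,-5],"jaw":5.6,"delta_rot":[0,0,0]},{"offset":[0,0,-9],"jaw":5.6,"delta_rot":[0,0,0]}]}}

```text
time: 13.02
position: [0.4952, -0.3869, 0.1026]
tool_rot: [1.0, -0.003, -0.001, -0.003]
ft_force: [1.2, -1.3, -0.4]
grip_width: 0.0557
```

```bash
python3 -c "
from h import *
go((.4637,-.0667,.13),(.4637,-.0667,.07),(.4637,-.0667,.018))"
```

```text
t 13.02 p [ 0.4952 -0.3869  0.1026] rot [-0.3  0.1 -0.3] w 0.0557 F [ 1.2 -1.3 -0.4]
(0.4637, -0.0667, 0.13) -> [ -3.33 -32.02  -2.56]
(0.4637, -0.0667, 0.07) -> [ -3.32 -31.99   3.44]
(0.4637, -0.0667, 0.018) -> [ -3.31 -31.96   8.64]
```

Emit:
{"op": "drive_tool", "data": {"plan": [{"offset":[-0.3,-3,-1.5],"jaw":5.6,"delta_rot":[0,0,0]},{"offset":[-0.7,-7,-2],"jaw":5.6,"delta_rot":[0,0,0]},{"offset":[-1.1,-11,-2],"jaw":5.6,"delta_rot":[0,0,0]},{"offset":[-1.5,-15,-2],"jaw":5.6,"delta_rot":[0,0,0]},{"offset":[-1.9,-19,-2],"jaw":5.6,"delta_rot":[0,0,0]},{"offset":[-2.3,-23,-2],"jaw":5.6,"delta_rot":[0,0,0]},{"offset":[-2.8,-27,-2],"jaw":5.6,"delta_rot":[0,0,0]},{"offset":[-3.2,-30.5,-1],"jaw":5.6,"delta_rot":[0,0,0]}]}}

```text
time: 13.68
position: [0.4668, -0.0818, 0.1159]
tool_rot: [1.0, -0.003, 0.003, 0.001]
ft_force: [0.5, 0.6, -0.6]
grip_width: 0.0558
```

Emit:
{"op": "drive_tool", "data": {"plan": [{"offset":[-0.1,-1.3,1],"jaw":5.6,"delta_rot":[0,0,0]},{"offset":[-0.1,-1.5,3],"jaw":5.6,"delta_rot":[0,0,0]},{"offset":[-0.1,-1.5,4.5],"jaw":5.6,"delta_rot":[0,0,0]},{"offset":[-0.1,-1.5,5],"jaw":5.6,"delta_rot":[0,0,0]},{"offset":[-0.1,-1.5,5],"jaw":5.6,"delta_rot":[0,0,0]},{"offset":[-0.1,-1.5,5],"jaw":5.6,"delta_rot":[0,0,0]},{"offset":[-0.1,-1.5,5],"jaw":5.6,"delta_rot":[0,0,0]},{"offset":[-0.1,-1.5,5],"jaw":5.6,"delta_rot":[0,0,0]}]}}

```text
time: 14.35
position: [0.4664, -0.0691, 0.0653]
tool_rot: [1.0, -0.003, 0.003, 0.0]
ft_force: [-0.4, -0.2, -0.6]
grip_width: 0.0557
```

```bash
python3 -c "
from h import *
b=camera('scene');cv2.imwrite('pics/d1.png',cv2.resize(b[90:210,150:310,::-1],None,fx=4,fy=4,interpolation=cv2.INTER_CUBIC))
go((.4637,-.0667,.018))
"
```

```text
t 14.4 p [ 0.4663 -0.0691  0.0652] rot [ 0.  -0.3 -0.3] w 0.0562 F [-0.  -0.3 -0.5]
(0.4637, -0.0667, 0.018) -> [-0.29 -0.24  4.72]
```

View pics/d1.png

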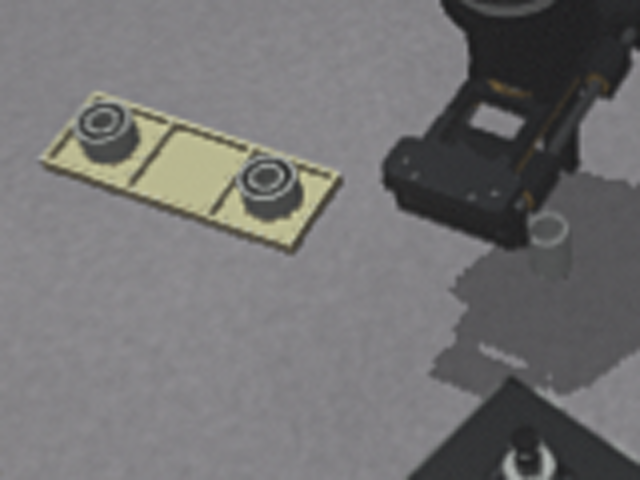

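Both bearings sit in the end pockets, at crop (105,133) and (268,187). The sleeve is between the fingers at crop (548,245), so I'll correct by 2–3 mm and descend.

Emit:
{"op": "drive_tool", "data": {"plan": [{"offset":[-0.15,-0.1,0.3],"jaw":5.6,"delta_rot":[0,0,0]},{"offset":[-0.25,-0.2,1],"jaw":5.6,"delta_rot":[0,0,0]},{"offset":[-0.25,-0.2,2],"jaw":5.6,"delta_rot":[0,0,0]},{"offset":[-0.25,-0.2,3],"jaw":5.6,"delta_rot":[0,0,0]},{"offset":[-0.25,-0.2,4],"jaw":5.6,"delta_rot":[0,0,0]},{"offset":[-0.25,-0.2,4.5],"jaw":5.6,"delta_rot":[0,0,0]},{"offset":[-0.25,-0.2,4.7],"jaw":5,"delta_rot":[0,0,0]},{"offset":[-0.25,-0.2,4.7],"jaw":4.5,"delta_rot":[0,0,0]}]}}

```text
time: 15.07
position: [0.463, -0.0664, 0.0167]
tool_rot: [1.0, -0.003, 0.001, -0.0]
ft_force: [1.1, 0.5, -0.6]
grip_width: 0.0498
```

```bash
python3 -c "
from h import *
go((.4637,-.0667,.018))"
```

```text
t 15.07 p [ 0.463  -0.0664  0.0167] rot [-0.  -0.1 -0.3] w 0.0498 F [ 1.1  0.5 -0.6]
(0.4637, -0.0667, 0.018) -> [ 0.07  0.03 -0.13]
```

Emit:
{"op": "drive_tool", "data": {"plan": [{"offset":[0,0,-0.1],"jaw":4.2,"delta_rot":[0,0,0]},{"offset":[0,0,-0.1],"jaw":3.8,"delta_rot":[0,0,0]},{"offset":[0,0,-0.1],"jaw":3.5,"delta_rot":[0,0,0]},{"offset":[0,0,-0.1],"jaw":3.2,"delta_rot":[0,0,0]},{"offset":[0,0,-0.1],"jaw":3.0,"delta_rot":[0,0,0]},{"offset":[0,0,-0.1],"jaw":2.8,"delta_rot":[0,0,0]},{"offset":[0,0,-0.1],"jaw":2.4,"delta_rot":[0,0,0]},{"offset":[0,0,-0.1],"jaw":2.4,"delta_rot":[0,0,0]}], "squeeze": 15}}

```text
time: 15.73
position: [0.4638, -0.0667, 0.0187]
tool_rot: [1.0, -0.003, 0.002, 0.0]
ft_force: [0.9, -1.0, 1.3]
grip_width: 0.0276
```

Emit:
{"op": "drive_tool", "data": {"plan": [{"offset":[0,0,0],"jaw":2.4,"delta_rot":[0,0,0]},{"offset":[0,0,0],"jaw":2.4,"delta_rot":[0,0,0]},{"offset":[0,0,-0.5],"jaw":2.4,"delta_rot":[0,0,0]},{"offset":[0,0,-2],"jaw":2.4,"delta_rot":[0,0,0]},{"offset":[0,0,-5],"jaw":2.4,"delta_rot":[0,0,0]},{"offset":[0,0,-8.5],"jaw":2.4,"delta_rot":[0,0,0]},{"offset":[0,0,-11],"jaw":2.4,"delta_rot":[0,0,0]},{"offset":[0,0,-12],"jaw":2.4,"delta_rot":[0,0,0]}]}}

```text
time: 16.4
position: [0.464, -0.0669, 0.1417]
tool_rot: [1.0, -0.002, 0.004, 0.001]
ft_force: [0.6, -0.2, -1.4]
grip_width: 0.0275
```

```bash
python3 -c "
from h import *
go((.4959,-.3244,.14),(.4959,-.3244,.021))
b=camera('scene');cv2.imwrite('pics/e1.png',cv2.resize(b[90:210,210:370,::-1],None,fx=4,fy=4,interpolation=cv2.INTER_CUBIC))"
```

```text
t 16.4 p [ 0.464  -0.0669  0.1417] rot [ 0.1 -0.4 -0.3] w 0.0275 F [ 0.6 -0.2 -1.4]
(0.4959, -0.3244, 0.14) -> [ 3.32 25.74  0.24]
(0.4959, -0.3244, 0.021) -> [ 3.22 25.72 12.14]
```

View pics/e1.png

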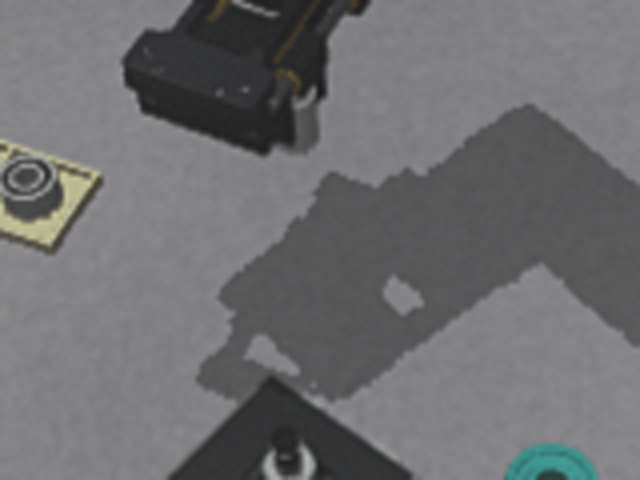

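The sleeve is held upright at crop (305,120). Now over to the middle pocket.

Emit:
{"op": "drive_tool", "data": {"plan": [{"offset":[0.5,3,0],"jaw":2.4,"delta_rot":[0,0,0]},{"offset":[1,7,0],"jaw":2.4,"delta_rot":[0,0,0]},{"offset":[1.5,11,0],"jaw":2.4,"delta_rot":[0,0,0]},{"offset":[2,15,0],"jaw":2.4,"delta_rot":[0,0,0]},{"offset":[2.5,19,0],"jaw":2.4,"delta_rot":[0,0,0]},{"offset":[3,23,0],"jaw":2.4,"delta_rot":[0,0,0]},{"offset":[3.2,25.2,0],"jaw":2.4,"delta_rot":[0,0,0]},{"offset":[3.2,25.7,0],"jaw":2.4,"delta_rot":[0,0,0]}]}}

```text
time: 17.12
position: [0.4938, -0.3287, 0.1377]
tool_rot: [1.0, -0.005, 0.002, 0.001]
ft_force: [0.1, -0.4, -0.1]
grip_width: 0.0278
```

Emit:
{"op": "drive_tool", "data": {"plan": [{"offset":[0,0,0.5],"jaw":2.4,"delta_rot":[0,0,0]},{"offset":[0,0,2.5],"jaw":2.4,"delta_rot":[0,0,0]},{"offset":[0,0,4.5],"jaw":2.4,"delta_rot":[0,0,0]},{"offset":[0,0,5.5],"jaw":2.4,"delta_rot":[0,0,0]},{"offset":[0,0,6],"jaw":2.4,"delta_rot":[0,0,0]},{"offset":[0,0,6],"jaw":2.4,"delta_rot":[0,0,0]},{"offset":[0,0,6],"jaw":2.4,"delta_rot":[0,0,0]},{"offset":[0,0,6],"jaw":2.4,"delta_rot":[0,0,0]}]}}

```text
time: 17.78
position: [0.4944, -0.3237, 0.0794]
tool_rot: [1.0, -0.002, 0.002, 0.0]
ft_force: [-0.2, -0.6, -0.2]
grip_width: 0.028
```

```bash
python3 -c "
from h import *
b=camera('scene');cv2.imwrite('pics/e2.png',cv2.resize(b[80:170,130:260,::-1],None,fx=5,fy=5,interpolation=cv2.INTER_CUBIC))
go((.4959,-.3244,.0217))"
```

```text
t 17.83 p [ 0.4945 -0.3239  0.0796] rot [ 0.1 -0.3 -0.3] w 0.0277 F [ 0.6 -0.2 -1.1]
(0.4959, -0.3244, 0.0217) -> [0.11 0.04 5.79]
```

View pics/e2.png

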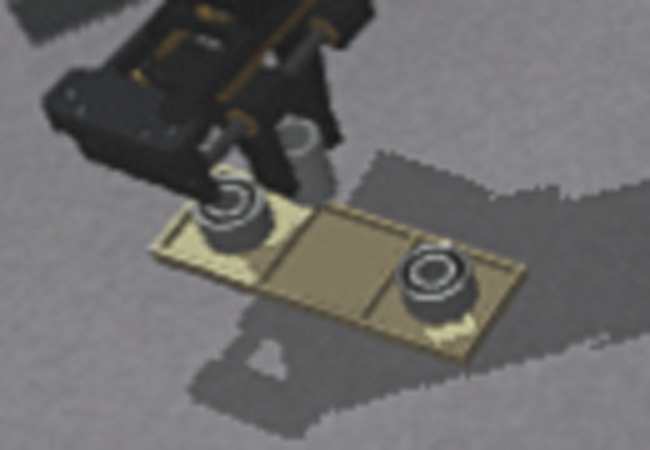

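The sleeve is above the middle pocket, at crop (310,160), with the bearings clear on either side. Lowering.

Emit:
{"op": "drive_tool", "data": {"plan": [{"offset":[0.1,0,1],"jaw":2.4,"delta_rot":[0,0,0]},{"offset":[0.1,0,2.5],"jaw":2.4,"delta_rot":[0,0,0]},{"offset":[0.1,0,4],"jaw":2.4,"delta_rot":[0,0,0]},{"offset":[0.1,0,4.8],"jaw":2.4,"delta_rot":[0,0,0]},{"offset":[0.1,0,5.2],"jaw":2.4,"delta_rot":[0,0,0]},{"offset":[0.1,0,5.2],"jaw":2.4,"delta_rot":[0,0,0]},{"offset":[0.1,0,5.2],"jaw":2.4,"delta_rot":[0,0,0]},{"offset":[0.1,0,5.2],"jaw":2.4,"delta_rot":[0,0,0]}]}}

```text
time: 18.5
position: [0.4955, -0.3242, 0.0272]
tool_rot: [1.0, -0.003, 0.002, 0.0]
ft_force: [0.8, -0.0, -0.7]
grip_width: 0.0275
```

```bash
python3 -c "
from h import *
go((.4959,-.3244,.0217))"
```

```text
t 18.5 p [ 0.4955 -0.3242  0.0272] rot [ 0.1 -0.3 -0.3] w 0.0275 F [ 0.8 -0.  -0.7]
(0.4959, -0.3244, 0.0217) -> [0.04 0.02 0.55]
```

Emit:
{"op": "drive_tool", "data": {"plan": [{"offset":[0,0,0.2],"jaw":2.4,"delta_rot":[0,0,0]},{"offset":[0,0,0.4],"jaw":2.4,"delta_rot":[0,0,0]},{"offset":[0,0,0.5],"jaw":2.4,"delta_rot":[0,0,0]},{"offset":[0,0,0.55],"jaw":2.4,"delta_rot":[0,0,0]},{"offset":[0,0,0.58],"jaw":2.4,"delta_rot":[0,0,0]},{"offset":[0,0,0.58],"jaw":2.4,"delta_rot":[0,0,0]},{"offset":[0,0,0.58],"jaw":2.4,"delta_rot":[0,0,0]},{"offset":[0,0,0.58],"jaw":2.4,"delta_rot":[0,0,0]}]}}

```text
time: 19.17
position: [0.4952, -0.3238, 0.0217]
tool_rot: [1.0, -0.003, 0.002, 0.0]
ft_force: [-1.8, 1.3, 5.9]
grip_width: 0.0275
```

Emit:
{"op": "drive_tool", "data": {"plan": [{"offset":[0,0,-0.03],"jaw":2.4,"delta_rot":[0,0,0]},{"offset":[0,0,-0.03],"jaw":2.8,"delta_rot":[0,0,0]},{"offset":[0,0,-0.03],"jaw":3.0,"delta_rot":[0,0,0]},{"offset":[0,0,-0.03],"jaw":3.4,"delta_rot":[0,0,0]},{"offset":[0,0,-0.03],"jaw":4,"delta_rot":[0,0,0]},{"offset":[0,0,-0.03],"jaw":4.6,"delta_rot":[0,0,0]},{"offset":[0,0,-0.03],"jaw":4.6,"delta_rot":[0,0,0]},{"offset":[0,0,-0.3],"jaw":4.6,"delta_rot":[0,0,0]}]}}

```text
time: 19.83
position: [0.4947, -0.3234, 0.0232]
tool_rot: [1.0, -0.003, 0.001, -0.0]
ft_force: [0.1, -0.5, 0.0]
grip_width: 0.0448
```

Emit:
{"op": "drive_tool", "data": {"plan": [{"offset":[0,0,-1],"jaw":4.6,"delta_rot":[0,0,0]},{"offset":[0,0,-3],"jaw":4.6,"delta_rot":[0,0,0]},{"offset":[0,0,-6],"jaw":4.6,"delta_rot":[0,0,0]},{"offset":[0,0,-9.5],"jaw":4.6,"delta_rot":[0,0,0]},{"offset":[0.2,-1,-12],"jaw":6,"delta_rot":[0,0,0]},{"offset":[1,-4,-13],"jaw":7,"delta_rot":[0,0,0]},{"offset":[2,-8,-13],"jaw":8,"delta_rot":[0,0,0]},{"offset":[3,-12,-13],"jaw":8.5,"delta_rot":[0,0,0]}]}}

```text
time: 20.5
position: [0.5262, -0.204, 0.1563]
tool_rot: [1.0, -0.004, 0.004, 0.001]
ft_force: [0.5, 0.5, -0.4]
grip_width: 0.0649
```

```bash
python3 -c "
from h import *
b=camera('scene');cv2.imwrite('pics/f1.png',cv2.resize(b[80:170,130:260,::-1],None,fx=5,fy=5,interpolation=cv2.INTER_CUBIC))
a=camera('top');cv2.imwrite('pics/f1t.png',cv2.resize(a[200:250,415:505,::-1],None,fx=7,fy=7,interpolation=cv2.INTER_CUBIC))
go((.6603,.2133,.15),(.6603,.2133,.0135))"
```

```text
t 20.6 p [ 0.5252 -0.1978  0.155 ] rot [-0.2 -0.2  0. ] w 0.0728 F [-0.9  0.9 -0.3]
(0.6603, 0.2133, 0.15) -> [ 13.53 -41.1    0.65]
(0.6603, 0.2133, 0.0135) -> [ 13.5  -41.07  14.3 ]
```

View pics/f1.png

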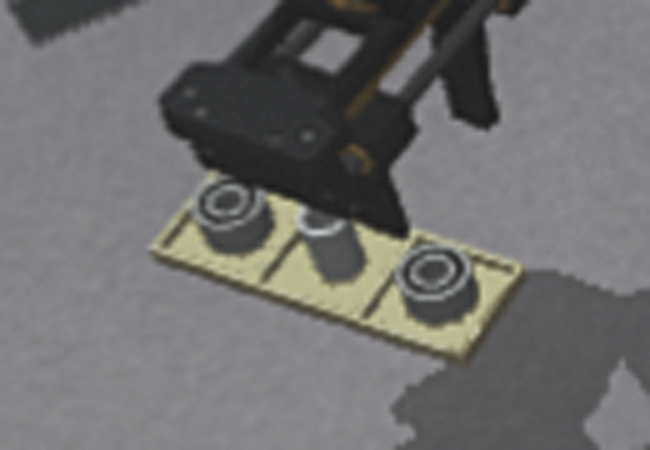

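View pics/f1t.png

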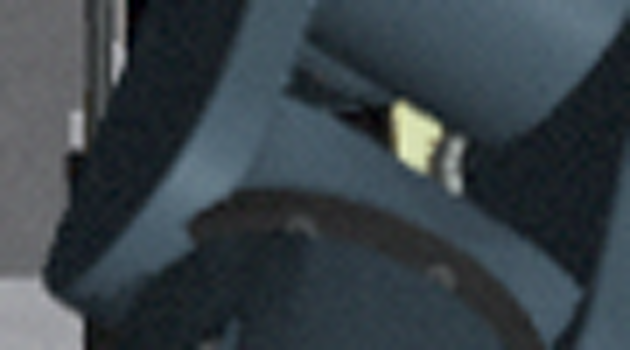

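The long tray is complete: the sleeve stands on end at crop (330,245), with a bearing on each side. Next is the large bearing.

Emit:
{"op": "drive_tool", "data": {"plan": [{"offset":[1.2,-3.6,0],"jaw":8.5,"delta_rot":[0,0,0]},{"offset":[2.5,-7.5,0],"jaw":8.5,"delta_rot":[0,0,0]},{"offset":[3.8,-11.4,0],"jaw":8.5,"delta_rot":[0,0,0]},{"offset":[5.1,-15.3,0],"jaw":8.5,"delta_rot":[0,0,0]},{"offset":[6.4,-19.2,0],"jaw":8.5,"delta_rot":[0,0,0]},{"offset":[7.7,-23.1,0],"jaw":8.5,"delta_rot":[0,0,0]},{"offset":[9,-27,0],"jaw":8.5,"delta_rot":[0,0,0]},{"offset":[10.2,-31,0],"jaw":8.5,"delta_rot":[0,0,0]}], "squeeze": 30}}

```text
time: 21.27
position: [0.6296, 0.1069, 0.1551]
tool_rot: [1.0, -0.003, 0.002, 0.0]
ft_force: [1.5, -0.9, 0.1]
grip_width: 0.0853
```

```bash
python3 -c "
from h import *
go((.6603,.2133,.07))"
```

```text
t 21.27 p [0.6296 0.1069 0.1551] rot [ 0.  -0.3 -0.3] w 0.0853 F [ 1.5 -0.9  0.1]
(0.6603, 0.2133, 0.07) -> [  2.98 -10.66   8.52]
```

Emit:
{"op": "drive_tool", "data": {"plan": [{"offset":[1,-3.5,0],"jaw":8.5,"delta_rot":[0,0,0]},{"offset":[2,-7,0.5],"jaw":8.5,"delta_rot":[0,0,0]},{"offset":[2.8,-9.8,1.5],"jaw":8.5,"delta_rot":[0,0,0]},{"offset":[3,-10.6,3.5],"jaw":8.5,"delta_rot":[0,0,0]},{"offset":[3,-10.6,6],"jaw":8.5,"delta_rot":[0,0,0]},{"offset":[3,-10.6,7.5],"jaw":8.5,"delta_rot":[0,0,0]},{"offset":[3,-10.6,8],"jaw":8.5,"delta_rot":[0,0,0]},{"offset":[3,-10.6,8],"jaw":8.5,"delta_rot":[0,0,0]}]}}

```text
time: 21.93
position: [0.6586, 0.2108, 0.073]
tool_rot: [1.0, -0.003, 0.0, 0.0]
ft_force: [0.7, -0.1, 1.1]
grip_width: 0.0847
```

```bash
python3 -c "
from h import *
b=camera('scene');cv2.imwrite('pics/g1.png',cv2.resize(b[180:320,290:450,::-1],None,fx=4,fy=4,interpolation=cv2.INTER_CUBIC))
go((.6603,.2133,.0135))"
```

```text
t 21.98 p [0.6597 0.2108 0.0744] rot [ 0.  -0.2 -0.3] w 0.0846 F [-0.1  1.6  0.8]
(0.6603, 0.2133, 0.0135) -> [ 0.04 -0.25  6.09]
```

View pics/g1.png

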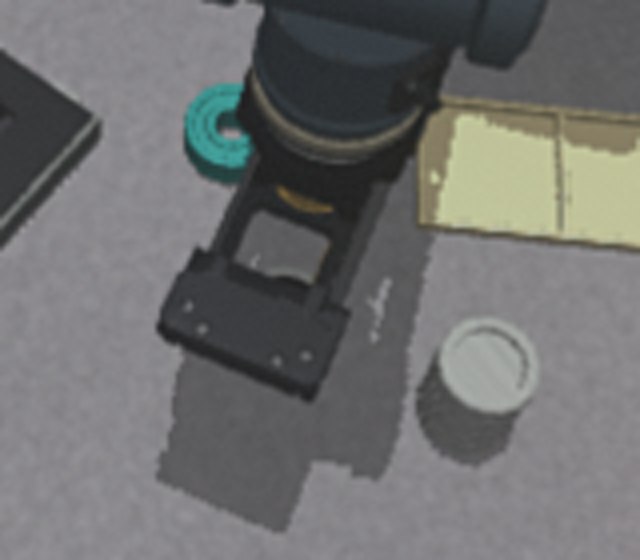

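The gripper hides the bearing here, and it is well clear of the ring column at crop (490,390). I have 14 mm of clearance per side, so I'll descend in two stages.

Emit:
{"op": "drive_tool", "data": {"plan": [{"offset":[0,-0.2,0.5],"jaw":8.5,"delta_rot":[0,0,0]},{"offset":[0,-0.25,1.5],"jaw":8.5,"delta_rot":[0,0,0]},{"offset":[0,-0.25,2.8],"jaw":8.5,"delta_rot":[0,0,0]},{"offset":[0,-0.25,3.6],"jaw":8.5,"delta_rot":[0,0,0]},{"offset":[0,-0.25,4],"jaw":8.5,"delta_rot":[0,0,0]},{"offset":[0,-0.25,4],"jaw":8.5,"delta_rot":[0,0,0]},{"offset":[0,-0.25,4],"jaw":8.5,"delta_rot":[0,0,0]},{"offset":[0,-0.25,4],"jaw":8.5,"delta_rot":[0,0,0]}]}}

```text
time: 22.65
position: [0.6601, 0.2139, 0.0346]
tool_rot: [1.0, -0.003, 0.002, -0.0]
ft_force: [-0.4, -0.1, -0.5]
grip_width: 0.0847
```

```bash
python3 -c "
from h import *
go((.6603,.2133,.013))"
```

```text
t 22.65 p [0.6601 0.2139 0.0346] rot [-0.  -0.2 -0.3] w 0.0847 F [-0.4 -0.1 -0.5]
(0.6603, 0.2133, 0.013) -> [0.01 0.06 2.16]
```

Emit:
{"op": "drive_tool", "data": {"plan": [{"offset":[0,0,0.8],"jaw":8.5,"delta_rot":[0,0,0]},{"offset":[0,0,1.6],"jaw":8.5,"delta_rot":[0,0,0]},{"offset":[0,0,2.1],"jaw":8.5,"delta_rot":[0,0,0]},{"offset":[0,0,2.2],"jaw":8,"delta_rot":[0,0,0]},{"offset":[0,0,2.2],"jaw":7.4,"delta_rot":[0,0,0]},{"offset":[0,0,2.2],"jaw":6.8,"delta_rot":[0,0,0]},{"offset":[0,0,2.2],"jaw":6.4,"delta_rot":[0,0,0]},{"offset":[0,0,2.2],"jaw":6.2,"delta_rot":[0,0,0]}]}}

```text
time: 23.32
position: [0.6602, 0.2139, 0.0127]
tool_rot: [1.0, -0.003, 0.002, -0.0]
ft_force: [0.1, 0.3, -0.3]
grip_width: 0.065
```

Emit:
{"op": "drive_tool", "data": {"plan": [{"offset":[0,0,0],"jaw":6.1,"delta_rot":[0,0,0]},{"offset":[0,0,0],"jaw":6,"delta_rot":[0,0,0]},{"offset":[0,0,0],"jaw":5.8,"delta_rot":[0,0,0]},{"offset":[0,0,0],"jaw":5.6,"delta_rot":[0,0,0]},{"offset":[0,0,0],"jaw":5.2,"delta_rot":[0,0,0]},{"offset":[0,0,0],"jaw":5.0,"delta_rot":[0,0,0]},{"offset":[0,0,0],"jaw":5.0,"delta_rot":[0,0,0]},{"offset":[0,0,0],"jaw":5.0,"delta_rot":[0,0,0]}]}}

```text
time: 23.98
position: [0.6604, 0.2139, 0.0125]
tool_rot: [1.0, -0.003, 0.002, -0.0]
ft_force: [1.7, 0.2, 0.7]
grip_width: 0.0552
```

```bash
python3 -c "
from h import *
go((.5176,.2899,.12),(.5176,.2899,.016))"
```

```text
t 23.98 p [0.6604 0.2139 0.0125] rot [-0.  -0.3 -0.3] w 0.0552 F [1.7 0.2 0.7]
(0.5176, 0.2899, 0.12) -> [-14.27  -7.53 -10.82]
(0.5176, 0.2899, 0.016) -> [-14.32  -7.53  -0.42]
```

Emit:
{"op": "drive_tool", "data": {"plan": [{"offset":[0,0,-1],"jaw":5,"delta_rot":[0,0,0]},{"offset":[0,0,-3.5],"jaw":5,"delta_rot":[0,0,0]},{"offset":[0,0,-7],"jaw":5,"delta_rot":[0,0,0]},{"offset":[-0.5,0,-9.5],"jaw":5,"delta_rot":[0,0,0]},{"offset":[-3,-1,-10.8],"jaw":5,"delta_rot":[0,0,0]},{"offset":[-6.5,-3,-10.8],"jaw":5,"delta_rot":[0,0,0]},{"offset":[-9.8,-5,-10.8],"jaw":5,"delta_rot":[0,0,0]},{"offset":[-12.5,-6.7,-10.8],"jaw":5,"delta_rot":[0,0,0]}]}}

```text
time: 24.65
position: [0.5308, 0.2817, 0.1202]
tool_rot: [1.0, -0.003, -0.0, 0.0]
ft_force: [-1.2, 0.3, -2.6]
grip_width: 0.0553
```

Emit:
{"op": "drive_tool", "data": {"plan": [{"offset":[-1.5,-0.7,0],"jaw":5,"delta_rot":[0,0,0]},{"offset":[-1.8,-0.8,1],"jaw":5,"delta_rot":[0,0,0]},{"offset":[-1.8,-0.8,3],"jaw":5,"delta_rot":[0,0,0]},{"offset":[-1.8,-0.8,5],"jaw":5,"delta_rot":[0,0,0]},{"offset":[-1.8,-0.8,5.8],"jaw":5,"delta_rot":[0,0,0]},{"offset":[-1.8,-0.8,6],"jaw":5,"delta_rot":[0,0,0]},{"offset":[-1.8,-0.8,6],"jaw":5,"delta_rot":[0,0,0]},{"offset":[-1.8,-0.8,6],"jaw":5,"delta_rot":[0,0,0]}]}}

```text
time: 25.32
position: [0.5179, 0.2895, 0.0603]
tool_rot: [1.0, -0.003, 0.002, -0.0]
ft_force: [0.3, 0.9, -2.9]
grip_width: 0.0556
```

```bash
python3 -c "
from h import *
b=camera('scene');cv2.imwrite('pics/g2.png',cv2.resize(b[160:280,320:480,::-1],None,fx=4,fy=4,interpolation=cv2.INTER_CUBIC))
go((.5176,.2899,.0155))"
```

```text
t 25.37 p [0.5182 0.2896 0.0607] rot [-0.  -0.3 -0.3] w 0.0552 F [ 0.4 -0.7 -3.5]
(0.5176, 0.2899, 0.0155) -> [-0.08 -0.02  4.52]
```

View pics/g2.png

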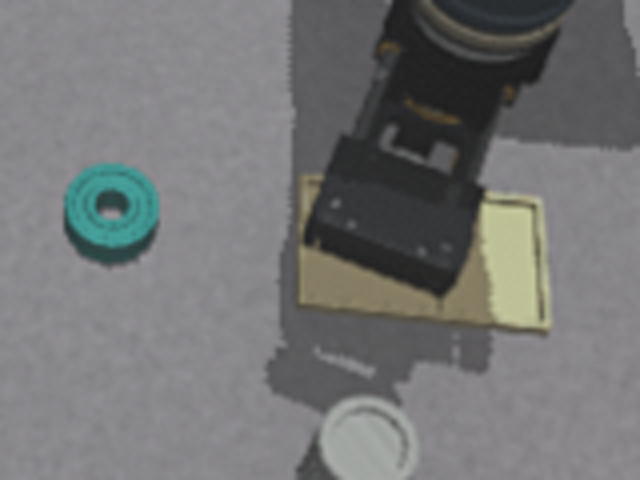

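```bash
python3 -c "
from h import *
print(plane('top',[(239.5,159)],.07),plane('scene',[(411.5,271)],.07))"
```

```text
[[0.66059343 0.31517405 0.07      ]] [[0.66397462 0.32038534 0.07      ]]
```

The column's near edge is at x of about 0.636 and the gripper body ends at about 0.613, so it's clear. Lowering.

Emit:
{"op": "drive_tool", "data": {"plan": [{"offset":[0,0,1],"jaw":5,"delta_rot":[0,0,0]},{"offset":[0,0,2.2],"jaw":5,"delta_rot":[0,0,0]},{"offset":[0,0,3.2],"jaw":5,"delta_rot":[0,0,0]},{"offset":[0,0,3.7],"jaw":5,"delta_rot":[0,0,0]},{"offset":[0,0,4],"jaw":5,"delta_rot":[0,0,0]},{"offset":[0,0,4],"jaw":5,"delta_rot":[0,0,0]},{"offset":[0,0,4],"jaw":5,"delta_rot":[0,0,0]},{"offset":[0,0,4],"jaw":5,"delta_rot":[0,0,0]}]}}

```text
time: 26.03
position: [0.5176, 0.2898, 0.0201]
tool_rot: [1.0, -0.003, 0.002, -0.0]
ft_force: [-0.9, -0.1, -3.4]
grip_width: 0.055
```

```bash
python3 -c "
from h import *
go((.5176,.2899,.0155))"
```

```text
t 26.03 p [0.5176 0.2898 0.0201] rot [-0.  -0.2 -0.3] w 0.055 F [-0.9 -0.1 -3.4]
(0.5176, 0.2899, 0.0155) -> [ 0.   -0.01  0.46]
```

Emit:
{"op": "drive_tool", "data": {"plan": [{"offset":[0,0,0.2],"jaw":5,"delta_rot":[0,0,0]},{"offset":[0,0,0.35],"jaw":5,"delta_rot":[0,0,0]},{"offset":[0,0,0.42],"jaw":5,"delta_rot":[0,0,0]},{"offset":[0,0,0.46],"jaw":5,"delta_rot":[0,0,0]},{"offset":[0,0,0.5],"jaw":5,"delta_rot":[0,0,0]},{"offset":[0,0,0.5],"jaw":5,"delta_rot":[0,0,0]},{"offset":[0,0,0.5],"jaw":5,"delta_rot":[0,0,0]},{"offset":[0,0,0.5],"jaw":5,"delta_rot":[0,0,0]}]}}

```text
time: 26.7
position: [0.5173, 0.2896, 0.0154]
tool_rot: [1.0, -0.003, 0.002, -0.0]
ft_force: [-1.2, -0.3, 4.3]
grip_width: 0.0553
```

Emit:
{"op": "drive_tool", "data": {"plan": [{"offset":[0,0,-0.03],"jaw":5.5,"delta_rot":[0,0,0]},{"offset":[0,0,-0.03],"jaw":5.8,"delta_rot":[0,0,0]},{"offset":[0,0,-0.03],"jaw":6.3,"delta_rot":[0,0,0]},{"offset":[0,0,-0.03],"jaw":7,"delta_rot":[0,0,0]},{"offset":[0,0,-0.03],"jaw":7.4,"delta_rot":[0,0,0]},{"offset":[0,0,-0.03],"jaw":7.4,"delta_rot":[0,0,0]},{"offset":[0,0,-0.5],"jaw":7.4,"delta_rot":[0,0,0]},{"offset":[0,0,-2],"jaw":7.4,"delta_rot":[0,0,0]}]}}

```text
time: 27.37
position: [0.5157, 0.289, 0.0333]
tool_rot: [1.0, -0.003, -0.0, 0.001]
ft_force: [-0.4, -0.2, -0.5]
grip_width: 0.0734
```

Emit:
{"op": "drive_tool", "data": {"plan": [{"offset":[0,0,-3],"jaw":7,"delta_rot":[0,0,0]},{"offset":[0,0,-6.5],"jaw":6,"delta_rot":[0,0,0]},{"offset":[0,0,-10],"jaw":5,"delta_rot":[0,0,0]},{"offset":[0,1,-12],"jaw":5,"delta_rot":[0,0,0]},{"offset":[1.2,4,-12],"jaw":5,"delta_rot":[0,0,0]},{"offset":[2.4,8,-12],"jaw":5,"delta_rot":[0,0,0]},{"offset":[3.6,12,-12],"jaw":5,"delta_rot":[0,0,0]},{"offset":[4.8,16,-12],"jaw":5,"delta_rot":[0,0,0]}]}}

```text
time: 28.03
position: [0.5641, 0.1284, 0.1558]
tool_rot: [1.0, -0.002, 0.002, -0.0]
ft_force: [-0.2, -0.3, -0.3]
grip_width: 0.05
```

```bash
python3 -c "
from h import *
b=camera('scene');cv2.imwrite('pics/g3.png',cv2.resize(b[160:280,320:480,::-1],None,fx=4,fy=4,interpolation=cv2.INTER_CUBIC))
go((.6231,.0035,.15),(.6231,.0035,.1))"
```

```text
t 28.08 p [0.5678 0.1205 0.1558] rot [ 0.3 -0.5 -0.5] w 0.0499 F [ 2.4 -3.9  0.7]
(0.6231, 0.0035, 0.15) -> [ 5.63 11.64  0.69]
(0.6231, 0.0035, 0.1) -> [ 5.59 11.62  5.69]
```

View pics/g3.png

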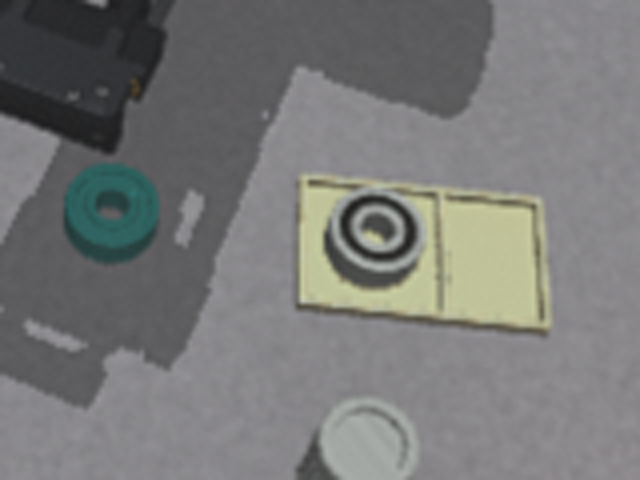

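The large bearing sits flat in the big pocket, at crop (375,235). Now the gauge.

Emit:
{"op": "drive_tool", "data": {"plan": [{"offset":[1.6,3.4,0],"jaw":5,"delta_rot":[0,0,0]},{"offset":[3.3,6.9,0],"jaw":5,"delta_rot":[0,0,0]},{"offset":[4.8,9.9,0.5],"jaw":5,"delta_rot":[0,0,0]},{"offset":[5.5,11.4,1.5],"jaw":5,"delta_rot":[0,0,0]},{"offset":[5.6,11.6,3],"jaw":5,"delta_rot":[0,0,0]},{"offset":[5.6,11.6,4.5],"jaw":5,"delta_rot":[0,0,0]},{"offset":[5.6,11.6,5],"jaw":5,"delta_rot":[0,0,0]},{"offset":[5.6,11.6,5],"jaw":5,"delta_rot":[0,0,0]}]}}

```text
time: 28.75
position: [0.6175, 0.0141, 0.1033]
tool_rot: [1.0, -0.003, -0.001, -0.001]
ft_force: [0.1, 0.6, -0.0]
grip_width: 0.0498
```

```bash
python3 -c "
from h import *
b=camera('scene');cv2.imwrite('pics/h1.png',cv2.resize(b[140:260,210:370,::-1],None,fx=4,fy=4,interpolation=cv2.INTER_CUBIC))
go((.6231,.0035,.047))"
```

```text
t 28.8 p [0.6184 0.0142 0.1044] rot [-0.  -0.1 -0.3] w 0.0501 F [ 0.2 -0.3  0.5]
(0.6231, 0.0035, 0.047) -> [0.47 1.07 5.74]
```

View pics/h1.png

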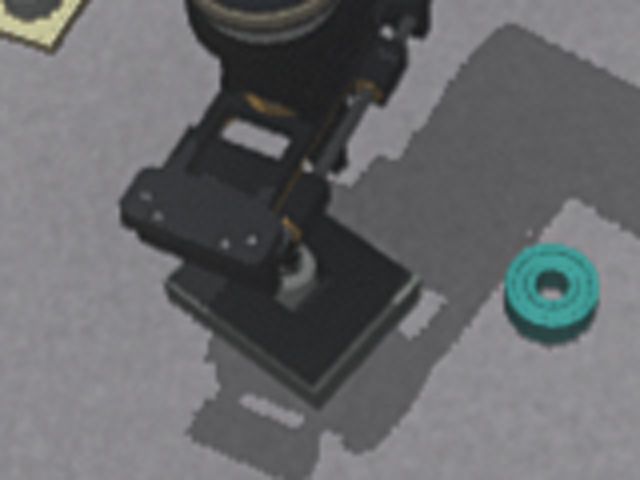

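Gauge foot is visible at crop (297,275). I'll centre in xy while still above it.

Emit:
{"op": "drive_tool", "data": {"plan": [{"offset":[0.2,0.5,0],"jaw":5,"delta_rot":[0,0,0]},{"offset":[0.4,1,0],"jaw":5,"delta_rot":[0,0,0]},{"offset":[0.4,1,0.5],"jaw":5,"delta_rot":[0,0,0]},{"offset":[0.4,1,1],"jaw":5,"delta_rot":[0,0,0]},{"offset":[0.4,1,1.5],"jaw":5,"delta_rot":[0,0,0]},{"offset":[0.4,1,1.5],"jaw":5,"delta_rot":[0,0,0]},{"offset":[0.4,1,1.5],"jaw":5,"delta_rot":[0,0,0]},{"offset":[0.4,1,1.5],"jaw":5,"delta_rot":[0,0,0]}]}}

```text
time: 29.47
position: [0.6233, 0.0034, 0.0901]
tool_rot: [1.0, -0.003, 0.002, -0.0]
ft_force: [0.2, -0.3, -0.1]
grip_width: 0.0501
```

```bash
python3 -c "
from h import *
b=camera('scene');cv2.imwrite('pics/h2.png',cv2.resize(b[170:240,240:330,::-1],None,fx=7,fy=7,interpolation=cv2.INTER_CUBIC))
go((.6231,.0035,.047))"
```

```text
t 29.52 p [0.6235 0.0034 0.0902] rot [-0.  -0.2 -0.3] w 0.0498 F [-0.2 -0.6 -0.3]
(0.6231, 0.0035, 0.047) -> [-0.05 -0.01  4.32]
```

View pics/h2.png

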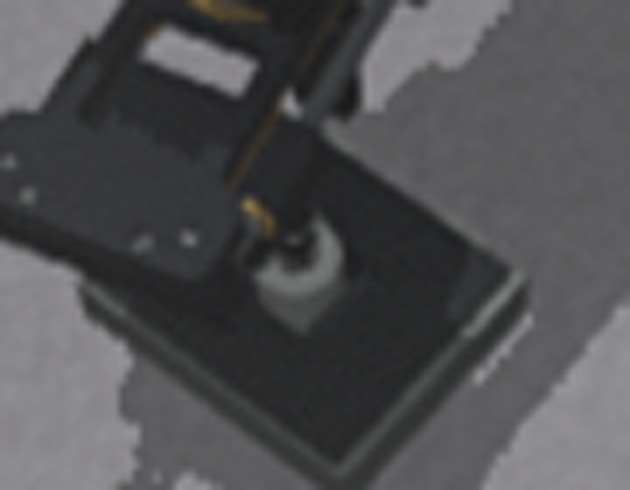

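Aligned on the handle at crop (298,240). Descending to 47 mm, still above the foot.

Emit:
{"op": "drive_tool", "data": {"plan": [{"offset":[0,0,1],"jaw":5,"delta_rot":[0,0,0]},{"offset":[0,0,2],"jaw":5,"delta_rot":[0,0,0]},{"offset":[0,0,3],"jaw":5,"delta_rot":[0,0,0]},{"offset":[0,0,3.8],"jaw":5,"delta_rot":[0,0,0]},{"offset":[0,0,4.2],"jaw":5,"delta_rot":[0,0,0]},{"offset":[0,0,4.2],"jaw":4.4,"delta_rot":[0,0,0]},{"offset":[0,0,4.2],"jaw":3.8,"delta_rot":[0,0,0]},{"offset":[0,0,4.2],"jaw":3.2,"delta_rot":[0,0,0]}]}}

```text
time: 30.18
position: [0.6239, 0.0033, 0.0484]
tool_rot: [1.0, -0.003, 0.002, 0.0]
ft_force: [-0.1, -0.6, 0.4]
grip_width: 0.0383
```

Emit:
{"op": "drive_tool", "data": {"plan": [{"offset":[0,0,0],"jaw":2.8,"delta_rot":[0,0,0]},{"offset":[0,0,0],"jaw":2.4,"delta_rot":[0,0,0]},{"offset":[0,0,0],"jaw":2.1,"delta_rot":[0,0,0]},{"offset":[0,0,0],"jaw":1.9,"delta_rot":[0,0,0]},{"offset":[0,0,0],"jaw":1.7,"delta_rot":[0,0,0]},{"offset":[0,0,0],"jaw":1.5,"delta_rot":[0,0,0]},{"offset":[0,0,0],"jaw":1.2,"delta_rot":[0,0,0]},{"offset":[0,0,0],"jaw":1.2,"delta_rot":[0,0,0]}], "squeeze": 40}}

```text
time: 30.85
position: [0.6238, 0.0033, 0.0484]
tool_rot: [1.0, -0.003, 0.002, 0.0]
ft_force: [-0.1, 0.4, 0.3]
grip_width: 0.015
```

```bash
python3 -c "
from h import *
go((.6231,.0035,.047));print(get_obs()['moment'])"
```

```text
t 30.85 p [0.6238 0.0033 0.0484] rot [ 0.  -0.2 -0.3] w 0.015 F [-0.1  0.4  0.3]
(0.6231, 0.0035, 0.047) -> [-0.07 -0.02  0.14]
[-0.00319571 -0.0611429   0.02486572]
```

It's gripped with no side load. Pulling straight up slowly.

Emit:
{"op": "drive_tool", "data": {"plan": [{"offset":[0,0,-0.2],"jaw":1.2,"delta_rot":[0,0,0]},{"offset":[0,0,-0.4],"jaw":1.2,"delta_rot":[0,0,0]},{"offset":[0,0,-0.6],"jaw":1.2,"delta_rot":[0,0,0]},{"offset":[0,0,-0.8],"jaw":1.2,"delta_rot":[0,0,0]},{"offset":[0,0,-1.0],"jaw":1.2,"delta_rot":[0,0,0]},{"offset":[0,0,-1.2],"jaw":1.2,"delta_rot":[0,0,0]},{"offset":[0,0,-1.4],"jaw":1.2,"delta_rot":[0,0,0]},{"offset":[0,0,-1.6],"jaw":1.2,"delta_rot":[0,0,0]}]}}

```text
time: 31.52
position: [0.6229, 0.0034, 0.0642]
tool_rot: [1.0, -0.003, 0.001, -0.0]
ft_force: [-0.4, 0.0, -8.3]
grip_width: 0.015
```

Emit:
{"op": "drive_tool", "data": {"plan": [{"offset":[0,0,-0.2],"jaw":1.2,"delta_rot":[0,0,0]},{"offset":[0,0,-0.5],"jaw":1.2,"delta_rot":[0,0,0]},{"offset":[0,0,-0.8],"jaw":1.2,"delta_rot":[0,0,0]},{"offset":[0,0,-1.1],"jaw":1.2,"delta_rot":[0,0,0]},{"offset":[0,0,-1.5],"jaw":1.2,"delta_rot":[0,0,0]},{"offset":[0,0,-2.5],"jaw":1.2,"delta_rot":[0,0,0]},{"offset":[0,0,-4],"jaw":1.2,"delta_rot":[0,0,0]},{"offset":[0,0,-5],"jaw":1.2,"delta_rot":[0,0,0]}]}}

```text
time: 32.18
position: [0.6241, 0.0032, 0.1162]
tool_rot: [1.0, -0.003, 0.003, 0.0]
ft_force: [-0.1, 0.5, -2.5]
grip_width: 0.0149
```

```bash
python3 -c "
from h import *
b=camera('scene');cv2.imwrite('pics/h3.png',cv2.resize(b[130:250,210:370,::-1],None,fx=4,fy=4,interpolation=cv2.INTER_CUBIC))
go((.4966,.3567,.17),(.4966,.3567,.12));print(get_obs()['moment'])"
```

```text
t 32.23 p [0.6255 0.003  0.1182] rot [ 0.1 -0.5 -0.3] w 0.0149 F [ 0.2 -0.4 -1.1]
(0.4966, 0.3567, 0.17) -> [-13.02 -35.3   -5.34]
(0.4966, 0.3567, 0.12) -> [-13.06 -35.3   -0.34]
[ 0.02313098 -0.10550436  0.02304124]
```

View pics/h3.png

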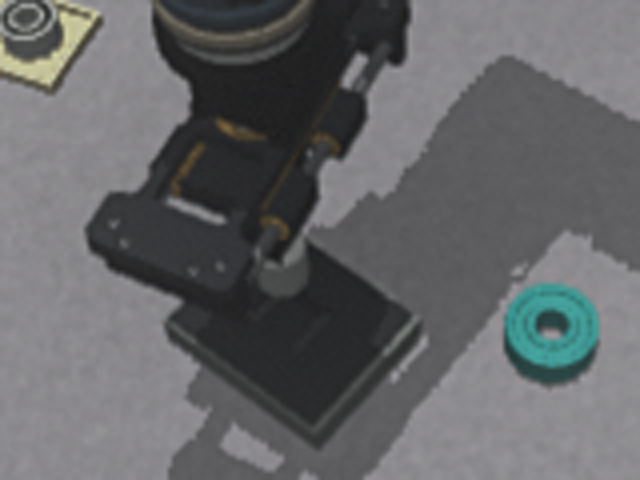

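The gauge is out of the case and held upright at crop (283,270). The case is empty and didn't move. Carrying the gauge to the short tray.

Emit:
{"op": "drive_tool", "data": {"plan": [{"offset":[0,0,-2],"jaw":1.2,"delta_rot":[0,0,0]},{"offset":[-0.5,-1,-4],"jaw":1.2,"delta_rot":[0,0,0]},{"offset":[-1.5,-4,-5],"jaw":1.2,"delta_rot":[0,0,0]},{"offset":[-2.9,-7.7,-5],"jaw":1.2,"delta_rot":[0,0,0]},{"offset":[-4.3,-11.4,-5],"jaw":1.2,"delta_rot":[0,0,0]},{"offset":[-5.6,-15,-5],"jaw":1.2,"delta_rot":[0,0,0]},{"offset":[-7,-18.7,-5],"jaw":1.2,"delta_rot":[0,0,0]},{"offset":[-8.4,-22.4,-5],"jaw":1.2,"delta_rot":[0,0,0]}]}}

```text
time: 32.9
position: [0.5396, 0.2292, 0.1645]
tool_rot: [1.0, -0.003, 0.002, -0.0]
ft_force: [0.3, 0.6, -3.5]
grip_width: 0.0148
```

Emit:
{"op": "drive_tool", "data": {"plan": [{"offset":[-1.3,-3.7,0],"jaw":1.2,"delta_rot":[0,0,0]},{"offset":[-2.6,-7.3,0],"jaw":1.2,"delta_rot":[0,0,0]},{"offset":[-3.8,-10.8,0],"jaw":1.2,"delta_rot":[0,0,0]},{"offset":[-4.4,-12.4,0],"jaw":1.2,"delta_rot":[0,0,0]},{"offset":[-4.6,-12.9,0],"jaw":1.2,"delta_rot":[0,0,0]},{"offset":[-4.6,-12.9,0],"jaw":1.2,"delta_rot":[0,0,0]},{"offset":[-4.6,-12.9,0],"jaw":1.2,"delta_rot":[0,0,0]},{"offset":[-4.6,-12.9,0],"jaw":1.2,"delta_rot":[0,0,0]}]}}

```text
time: 33.57
position: [0.4956, 0.3556, 0.1638]
tool_rot: [1.0, -0.003, 0.002, 0.0]
ft_force: [0.5, 0.3, -2.6]
grip_width: 0.0151
```

```bash
python3 -c "
from h import *
b=camera('scene');cv2.imwrite('pics/i1.png',cv2.resize(b[140:260,340:500,::-1],None,fx=4,fy=4,interpolation=cv2.INTER_CUBIC))
go((.4966,.3567,.0454))"
```

```text
t 33.62 p [0.4957 0.3555 0.1638] rot [ 0.  -0.2 -0.4] w 0.0149 F [ 0.6  0.8 -2.2]
(0.4966, 0.3567, 0.0454) -> [ 0.04 -0.13 11.84]
```

View pics/i1.png

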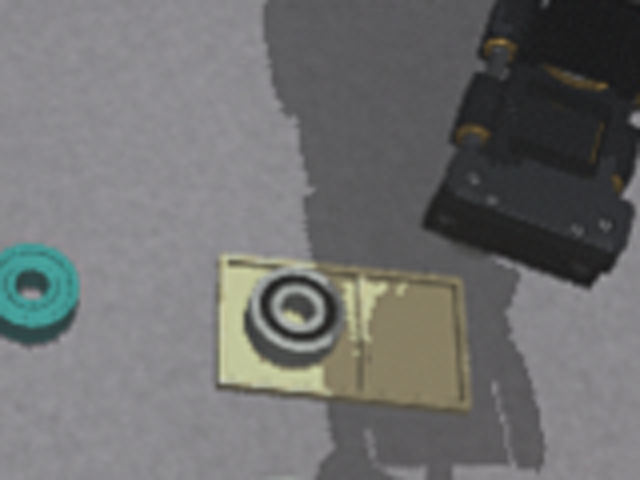

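The gripper hides the gauge in this view. The small pocket is free, centred near crop (412,340), and the measured position is within 1–2 mm of target. Descending.

Emit:
{"op": "drive_tool", "data": {"plan": [{"offset":[0,-0.1,2],"jaw":1.2,"delta_rot":[0,0,0]},{"offset":[0,-0.1,4.5],"jaw":1.2,"delta_rot":[0,0,0]},{"offset":[0,-0.1,7],"jaw":1.2,"delta_rot":[0,0,0]},{"offset":[0,-0.1,9],"jaw":1.2,"delta_rot":[0,0,0]},{"offset":[0,-0.1,10.5],"jaw":1.2,"delta_rot":[0,0,0]},{"offset":[0,-0.1,11],"jaw":1.2,"delta_rot":[0,0,0]},{"offset":[0,-0.1,11],"jaw":1.2,"delta_rot":[0,0,0]},{"offset":[0,-0.1,11],"jaw":1.2,"delta_rot":[0,0,0]}]}}

```text
time: 34.28
position: [0.4963, 0.3574, 0.0542]
tool_rot: [1.0, -0.003, 0.002, -0.0]
ft_force: [-0.1, 0.4, -2.6]
grip_width: 0.0153
```

```bash
python3 -c "
from h import *
b=camera('top');cv2.imwrite('pics/i2.png',cv2.resize(b[185:245,200:280,::-1],None,fx=7,fy=7,interpolation=cv2.INTER_CUBIC))
go((.4966,.3567,.0454))"
```

```text
t 34.33 p [0.4966 0.3578 0.0548] rot [-0.1 -0.3 -0.4] w 0.0147 F [ 0.8 -0.3 -2.7]
(0.4966, 0.3567, 0.0454) -> [-0.01  0.11  0.94]
```

View pics/i2.png

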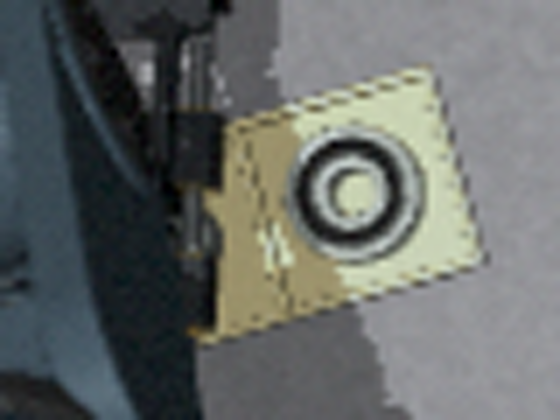

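Emit:
{"op": "drive_tool", "data": {"plan": [{"offset":[0,0.1,0.3],"jaw":1.2,"delta_rot":[0,0,0]},{"offset":[0,0.1,0.6],"jaw":1.2,"delta_rot":[0,0,0]},{"offset":[0,0.1,0.75],"jaw":1.2,"delta_rot":[0,0,0]},{"offset":[0,0.1,0.85],"jaw":1.2,"delta_rot":[0,0,0]},{"offset":[0,0.1,0.92],"jaw":1.2,"delta_rot":[0,0,0]},{"offset":[0,0.1,0.92],"jaw":1.2,"delta_rot":[0,0,0]},{"offset":[0,0.1,0.92],"jaw":1.2,"delta_rot":[0,0,0]},{"offset":[0,0.1,0.92],"jaw":1.2,"delta_rot":[0,0,0]}]}}

```text
time: 35.0
position: [0.4955, 0.3571, 0.0453]
tool_rot: [1.0, -0.003, 0.002, -0.0]
ft_force: [-1.6, -0.7, 5.0]
grip_width: 0.0151
```

Contact with the pocket floor (force changed from -2.5 to +5 N) at the expected height. Releasing slowly.

Emit:
{"op": "drive_tool", "data": {"plan": [{"offset":[0,0,-0.03],"jaw":1.3,"delta_rot":[0,0,0]},{"offset":[0,0,-0.03],"jaw":1.6,"delta_rot":[0,0,0]},{"offset":[0,0,-0.03],"jaw":1.9,"delta_rot":[0,0,0]},{"offset":[0,0,-0.03],"jaw":2.4,"delta_rot":[0,0,0]},{"offset":[0,0,-0.03],"jaw":3,"delta_rot":[0,0,0]},{"offset":[0,0,-0.03],"jaw":3.6,"delta_rot":[0,0,0]},{"offset":[0,0,-0.03],"jaw":4.2,"delta_rot":[0,0,0]},{"offset":[0,0,-0.3],"jaw":4.2,"delta_rot":[0,0,0]}], "squeeze": 15}}

```text
time: 35.67
position: [0.495, 0.3568, 0.047]
tool_rot: [1.0, -0.003, 0.001, 0.0]
ft_force: [-0.4, -0.3, 0.3]
grip_width: 0.0388
```

Emit:
{"op": "drive_tool", "data": {"plan": [{"offset":[0,0,-1],"jaw":4.2,"delta_rot":[0,0,0]},{"offset":[0,0,-3],"jaw":4.2,"delta_rot":[0,0,0]},{"offset":[0,0,-6],"jaw":4.2,"delta_rot":[0,0,0]},{"offset":[0,0,-10],"jaw":4.2,"delta_rot":[0,0,0]},{"offset":[0,0,-14],"jaw":4.2,"delta_rot":[0,0,0]},{"offset":[0,4,-16],"jaw":4.2,"delta_rot":[0,0,0]},{"offset":[0,8,-16],"jaw":4.2,"delta_rot":[0,0,0]},{"offset":[0,12,-16],"jaw":4.2,"delta_rot":[0,0,0]}]}}

```text
time: 36.33
position: [0.4954, 0.2368, 0.2109]
tool_rot: [1.0, -0.001, 0.005, -0.001]
ft_force: [-0.1, -1.2, -0.5]
grip_width: 0.042
```

Emit:
{"op": "drive_tool", "data": {"plan": [{"offset":[-0.5,4,0],"jaw":4.2,"delta_rot":[0,0,0]},{"offset":[-1,8,0],"jaw":4.2,"delta_rot":[0,0,0]},{"offset":[-1.5,12,0],"jaw":4.2,"delta_rot":[0,0,0]},{"offset":[-2,16,0],"jaw":4.2,"delta_rot":[0,0,0]},{"offset":[-2.5,20,0],"jaw":4.2,"delta_rot":[0,0,0]},{"offset":[-2.8,22,0],"jaw":4.2,"delta_rot":[0,0,0]},{"offset":[-3,23,0],"jaw":4.2,"delta_rot":[0,0,0]},{"offset":[-3,23,0],"jaw":4.2,"delta_rot":[0,0,0]}]}}

```text
time: 37.0
position: [0.463, 0.0055, 0.2082]
tool_rot: [1.0, -0.004, 0.002, 0.0]
ft_force: [0.2, 1.0, -1.0]
grip_width: 0.0418
```

```bash
python3 -c "
from h import *
b=camera('scene');a=camera('top')
cv2.imwrite('pics/j1.png',b[:,:,::-1])
f=lambda i,x,y,w,h:cv2.resize(i[y:y+h,x:x+w,::-1],(390,290),interpolation=cv2.INTER_CUBIC)
cv2.imwrite('pics/j2.png',np.vstack([np.hstack([f(a,205,185,80,60),f(a,420,195,80,60)]),np.hstack([f(b,385,180,80,60),f(b,155,100,80,60)])]))
go()"
```

```text
t 37.1 p [0.4632 0.0077 0.2079] rot [-0.  -0.2 -0.3] w 0.0419 F [-0.5 -0.2  0.1]
```

View pics/j1.png

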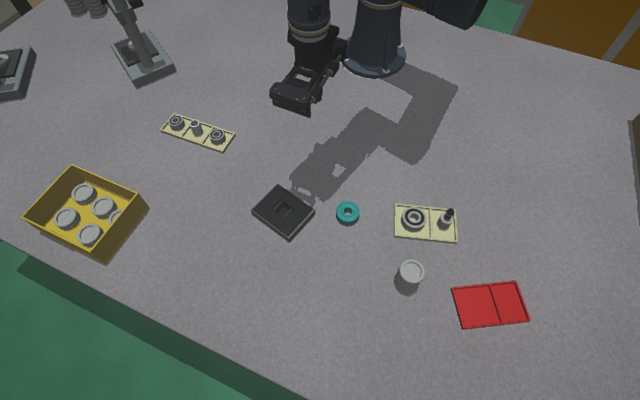

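View pics/j2.png

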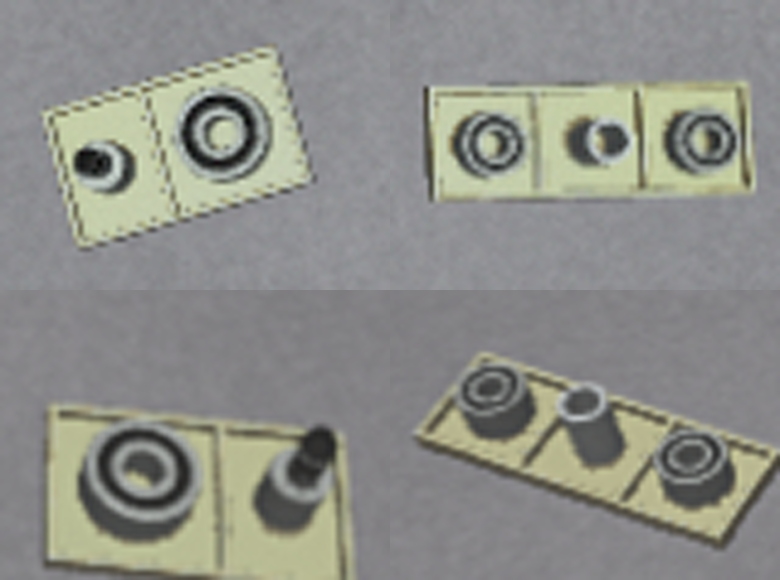

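```bash
python3 -c "
from h import *
P=[(.4955,.357,.003),(.4955,.357,.069)]
print(((proj('top',P)-[205,185])*[390/80,290/60]).round(0),((proj('scene',P)-[385,180])*[390/80,290/60]).round(0)+[0,290])
go()"
```

```text
[[107. 165.]
 [ 81. 157.]] [[277. 503.]
 [317. 438.]]
t 37.1 p [0.4632 0.0077 0.2079] rot [-0.  -0.2 -0.3] w 0.0419 F [-0.5 -0.2  0.1]
```

The checks agree: the gauge's predicted and seen tops match in the scene view, so it stands upright. All parts are in place, and the column hasn't moved.

```bash
python3 -c "
from rig import *
print(hand_in())"
```

```text
the job is handed in; nothing more can be done
None
```

Both kits are made up and the job is handed in, at about 37 s of the 120 s allowed. I placed the parts in the order asked: the two small bearings, the sleeve, the large bearing, then the plug gauge.

- **Placing:** I lowered each part until the wrist force showed floor contact, about 4–6 N, and then opened the jaws. I drew the gauge out with a straight upward pull; the one reading during the pull was about 8 N.
- **Final pictures:** In both cameras the bearings lie flat in their pockets. The sleeve stands in the middle pocket, the gauge stands handle up in the small pocket, and the case is empty. The ring column, the turquoise ring and the red tray look unmoved.
- **Disagreements:** The two cameras differed by about 3 mm in y throughout, so I used the average of the two. In the last check the gauge's handle top matched its predicted position in the scene view, but was about 2 px off in the top view. I put that down to calibration rather than tilt.

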